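Empty the specimen-pot tray and lock the discard bin

ROBOT

A 6-joint arm with a two-finger parallel gripper is mounted at the origin on the work surface. World frame = base frame: x ahead of the robot, y to its left, z up, the work surface at z = 0. Lengths are in m, angles in rad, forces in N, time in s.
With the tool pointing down it reaches from about 0.35 to 0.775 m from the base axis. Payload 5.5 kg.
Tool frame: the origin (TCP) lies at the very end of the fingers, on their centre line; the grasp point (between the pads) lies 19 mm behind it; z points along the fingers, y is the line along which they close (so a half turn about z gives the same grasp; the last joint's range is limited). The gripper opens to 85 mm and grips with 20 to 120 N. Pads are 22 mm wide; open, the fingers measure 114 mm over their backs; the gripper's body (76 mm by 85 mm) begins 54 mm behind the grasp point. The pads swing forward as they close: fully open they stand 13 mm farther back than shut.
Start: joints at [-1.271, 0.313, 0.046, 1.304, 0, 1.431], TCP at [0.245, -0.52, 0.231] pointing down, gripper open.
Joint ranges: [-2.76, 2.76], [-0.86, 1.69], [-1.03, 1.26], [-2.2, 2.34], [-1.47, 1.5], [-3.14, 3.14]. Speed limits (rad/s): [2.57, 2.57, 3.14, 3.14, 3.14, 3.14].

INTERFACE

Orientations are given as [roll, pitch, yaw] about the fixed x, y, z axes, in that order (R = Rz(yaw) Ry(pitch) Rx(roll)).
In Python, from cell import manip gives the robot as it stands.
- The arm moves only by the shell command python3 -m creep 'ROWS' [FORCE]. ROWS is JSON, a list of rows, each an object of numbers: "gripper": the opening, from 0 (shut) to 1 (fully open); "tx", "ty", "tz": the shift along the tool's x, y, z in mm; "ax", "ay", "az": the turn, a rotation vector about the tool's x, y, z in rad. In form: [{"gripper": .., "tx": .., "ty": .., "tz": .., "ax": .., "ay": .., "az": ..}, ...]. A call has 1 to 8 rows; each row shifts and turns the commanded pose from where the row before left it, along the tool's axes as they then stand; what a row does not reach is not made up. A row lasts 1/10 s, in which the tool goes at most 50 mm and 8.59 degrees, less where a joint would pass 70% of its speed; a pose out of reach is approached as far as the arm can. A call with a gripper value outside its range is refused whole. The fingers move at their own pace and stop on an object; FORCE is the grip in N (left out, the last holds). Time passes only in rows, so rows that do not move let the fingers close. It gives the time, the measured TCP pose, the force, the opening and the grip force at its end, in the units of the state.
- manip.sense(): the state, without advancing time (a new reading comes with each control period).
- manip.get_image(name): name is "side" or "top" or "wrist"; returns the picture (480x640x3 uint8, red, green, blue); there is no depth.
- manip.get_calibration(name): a dict with "mtx" (3x3 intrinsics, pixels), "distortion" ([k1, k2, p1, p2, k3] as OpenCV has them; the pictures are not rectified), "world_from_camera" (4x4, takes a point from camera to world coordinates). Camera axes: x right, y down, z forward; pixel columns grow to the right and rows downward; lengths in m; the calibration is good to about 2 mm. A picture is of the moment at which its call begins: read the wrist's pose just before it. get_calibration takes no time and is no camera call; for the wrist camera it gives the pose at the moment of the call.
- manip.finish_job(): hands the job in; it is judged then, once.
The state is a dict: "time_s": time; "q": joint angles; "qvel": joint speeds; "joint_torque": joint torques, N m; "position": TCP position; "tcp_rot": TCP orientation; "wrist_force": force on the tool from outside, world axes, zero at the start; "moment": the same for the moment, N m; "grip_width": finger opening in m; "grip_force": force on a finger pad.
Only numpy, scipy, OpenCV 4.12 (cv2) and the standard library are available. Lean on these libraries where they do the work, as an engineer would, in place of code of your own. Each camera call takes 0.05 s, during which the arm holds its last target. There are 200 camera calls.

TASK

Class is over: tip the tray of used specimen pots out into the open red discard bin, and put the stray pots from the bench in the bin too. Stand the empty tray back upright in the middle of its green mat, shut the bin's lid fully, and then drop the locking pin down through all three yellow lugs until its collar rests on the lid. Leave the slide box, oil bottle and beaker alone.

Things in the scene. Friction and masses are not known exactly. Their poses are not given: they have to be found in the camera images.
- bin: red open-topped plastic bin, fixed to the bench; outside 190 mm (x) by 220 mm (y), 110 mm high, walls and floor 5 mm. Origin at the centre of its underside, z up. Its lid is hinged along its +x rim. Outside its -x wall, one above the other in the middle (y = 0), are two yellow lugs, 50 mm wide and 10 mm thick, top faces 40 and 78 mm above the bench, each with an upright through hole 13 mm in diameter at x = -118 mm
- lid (a joint): angle of the bin's lid: 0 shut, grows as it opens, 1.85 at most (1.57 = lid upright). The lid is a flat plate 190 mm (from hinge to free edge) by 220 mm, 8 mm thick, plus a 2 mm raised panel that is only for looks; the hinge axis runs along the bin's y at x = +95 mm, 110.5 mm above the bench, on the plate's lower face when shut. A stiff hinge: it stays where it is put, and moves with about 1 to 4 N at its free edge. It has no handle: push on its outer face
- lid_edge (a point): middle of the lid's free edge, on its outer (upper when shut) face, 190 mm from the hinge
- lid_hole (a point): centre of the mouth of the upright 13 mm hole in the yellow lug on the lid's free edge (lug 8 mm thick, 41 mm beyond the edge, 50 mm wide), on the outer face. With the lid shut it lies straight above the bin's two holes, mouth 118.5 mm above the bench, lid top level with it
- low_hole (a point): centre of the mouth (top face, 40 mm above the bench) of the hole in the bin's lower lug; the holes are all in line above it
- pin: locking pin, 100 g: round steel shaft 10 mm in diameter and 105 mm long with a tapered foot (the last 6 mm narrow to 4.4 mm), then a collar 22 mm across and 6 mm thick, then a blue square grip 18 by 18 mm and 36 mm tall; 147 mm in all. Origin at its foot (centre of the tip), z along the shaft towards the grip, whose middle is at z = 129 mm; grip faces are across its x and y. When home its foot is 13.5 mm above the bench
- pin_tip (a point): foot of the pin (its lower end), on its axis
- holder: grey block 60 by 60 mm, 65 mm high, fixed; origin at the centre of its underside. The pin starts standing upright in its central blind hole, 60 mm deep and 11.5 mm in diameter
- tray: aluminium scoop tray, 150 mm (x) by 116 mm (y), floor 4 mm thick, walls 30 mm high and 4 mm thick on the +x end and both sides; the -x end is the pouring end and is open (no wall or lip). A blue carrying bar spans it from side to side along y at x = 0, on posts from the side walls: 14 mm thick (x), 18 mm high, middle 85 mm above the tray's underside. 350 g. Origin at the centre of its underside. Pots slide or roll out at about 30 to 45 degrees of tip; keep it level before
- mat: green mat, 200 mm (x) by 160 mm (y), 2 mm thick, fixed; origin at the centre of its underside. The tray starts on it
- pot1: used specimen pot: upright cylinder 31 mm across, 36 mm tall, white with an orange cap, 30 g; origin at the centre of its underside, z along its axis towards the cap. It may roll if it falls over (starts standing in the tray, or is absent)
- pot2: used specimen pot: upright cylinder 31 mm across, 36 mm tall, white with an orange cap, 30 g; origin at the centre of its underside, z along its axis towards the cap. It may roll if it falls over (starts standing in the tray, or is absent)
- pot3: used specimen pot: upright cylinder 31 mm across, 36 mm tall, white with an orange cap, 30 g; origin at the centre of its underside, z along its axis towards the cap. It may roll if it falls over (starts standing in the tray, or is absent)
- pot4: used specimen pot: upright cylinder 31 mm across, 36 mm tall, white with an orange cap, 30 g; origin at the centre of its underside, z along its axis towards the cap. It may roll if it falls over (starts standing in the tray, or is absent)
- pot5: used specimen pot: upright cylinder 31 mm across, 36 mm tall, white with an orange cap, 30 g; origin at the centre of its underside, z along its axis towards the cap. It may roll if it falls over (starts standing on the bench as a stray, or is absent)
- pot6: used specimen pot: upright cylinder 31 mm across, 36 mm tall, white with an orange cap, 30 g; origin at the centre of its underside, z along its axis towards the cap. It may roll if it falls over (starts standing on the bench as a stray, or is absent)
- pot7: used specimen pot: upright cylinder 31 mm across, 36 mm tall, white with an orange cap, 30 g; origin at the centre of its underside, z along its axis towards the cap. It may roll if it falls over (starts standing on the bench as a stray, or is absent)
- slidebox: bystander: closed grey slide box 90 by 110 by 35 mm; origin at the centre of its underside
- oil: bystander: small amber oil bottle 34 mm across, 75 mm tall; origin at the centre of its underside
- beaker: bystander: white beaker 60 mm across, 70 mm tall; origin at the centre of its underside
Things that resemble listed ones, but are neither listed nor needed, are in the scene too. Leave any blue look-alike of the pot6 alone.

How it is judged:
On the way, in this order (a step that is already met when the one before it is completed fails the run):
1. the tray is lifted and tipped over the bin (by more than 35 degrees) (angle between tray's own z axis and vertical above 0.61 rad and height (world z) of tray above 0.06 m and horizontal distance between tray and bin below 0.22 m), for 0.2 s.
2. all the pots are in the bin and the lid is shut on them (x of pot1 in the frame of bin between -0.095 and 0.095 m and y of pot1 in the frame of bin between -0.11 and 0.11 m and z of pot1 in the frame of bin between -0.005 and 0.105 m and x of pot2 in the frame of bin between -0.095 and 0.095 m and y of pot2 in the frame of bin between -0.11 and 0.11 m and z of pot2 in the frame of bin between -0.005 and 0.105 m and x of pot3 in the frame of bin between -0.095 and 0.095 m and y of pot3 in the frame of bin between -0.11 and 0.11 m and z of pot3 in the frame of bin between -0.005 and 0.105 m and x of pot4 in the frame of bin between -0.095 and 0.095 m and y of pot4 in the frame of bin between -0.11 and 0.11 m and z of pot4 in the frame of bin between -0.005 and 0.105 m and x of pot5 in the frame of bin between -0.095 and 0.095 m and y of pot5 in the frame of bin between -0.11 and 0.11 m and z of pot5 in the frame of bin between -0.005 and 0.105 m and x of pot6 in the frame of bin between -0.095 and 0.095 m and y of pot6 in the frame of bin between -0.11 and 0.11 m and z of pot6 in the frame of bin between -0.005 and 0.105 m and x of pot7 in the frame of bin between -0.095 and 0.095 m and y of pot7 in the frame of bin between -0.11 and 0.11 m and z of pot7 in the frame of bin between -0.005 and 0.105 m and value of joint lid below 0.06 rad), for 0.2 s.
3. the pin is down through all three lugs, collar on the lid (horizontal distance between pin_tip and low_hole below 0.006 m and z of pin_tip in the frame of bin below 0.016 m and angle between pin's own z axis and vertical below 0.08 rad and value of joint lid below 0.05 rad), for 0.2 s.
At the end, for the whole second after the job is handed in: all pots present are in the bin; lid shut (< 0.05 rad); pin upright through all three lugs, foot within 6 mm of the lowest hole's axis and at most 16 mm above the bench (home is 13.5); tray upright on the mat, its centre within 40 mm of the mat's; all released and at rest (all of step 3 and x of pot1 in the frame of bin between -0.095 and 0.095 m and y of pot1 in the frame of bin between -0.11 and 0.11 m and z of pot1 in the frame of bin between -0.005 and 0.105 m and x of pot2 in the frame of bin between -0.095 and 0.095 m and y of pot2 in the frame of bin between -0.11 and 0.11 m and z of pot2 in the frame of bin between -0.005 and 0.105 m and x of pot3 in the frame of bin between -0.095 and 0.095 m and y of pot3 in the frame of bin between -0.11 and 0.11 m and z of pot3 in the frame of bin between -0.005 and 0.105 m and x of pot4 in the frame of bin between -0.095 and 0.095 m and y of pot4 in the frame of bin between -0.11 and 0.11 m and z of pot4 in the frame of bin between -0.005 and 0.105 m and x of pot5 in the frame of bin between -0.095 and 0.095 m and y of pot5 in the frame of bin between -0.11 and 0.11 m and z of pot5 in the frame of bin between -0.005 and 0.105 m and x of pot6 in the frame of bin between -0.095 and 0.095 m and y of pot6 in the frame of bin between -0.11 and 0.11 m and z of pot6 in the frame of bin between -0.005 and 0.105 m and x of pot7 in the frame of bin between -0.095 and 0.095 m and y of pot7 in the frame of bin between -0.11 and 0.11 m and z of pot7 in the frame of bin between -0.005 and 0.105 m and horizontal distance between tray and mat below 0.04 m and angle between tray's own z axis and vertical below 0.08 rad and height (world z) of tray below 0.01 m and linear speed of each of tray, pin, pot1, pot2, pot3, pot4, pot5, pot6, pot7 below 0.03 m/s); the robot touches nothing.
It fails at once if the slide box is pushed more than 50 mm or knocked over (distance of slidebox from where it was at the start of the episode above 0.05 m or angle between slidebox's own z axis and vertical above 0.7 rad).
It fails at once if the oil bottle is pushed more than 50 mm or knocked over (distance of oil from where it was at the start of the episode above 0.05 m or angle between oil's own z axis and vertical above 0.7 rad).
It fails at once if the beaker is pushed more than 50 mm or knocked over (distance of beaker from where it was at the start of the episode above 0.05 m or angle between beaker's own z axis and vertical above 0.7 rad).
Of pot1, pot2, pot3, pot4 only 2 to 4 are there at a start; the rules pass over those that are not, and their reading is None.
Of pot5, pot6, pot7 only 1 to 3 are there at a start; the rules pass over those that are not, and their reading is None.
At some moment in a run one of pot5, pot6, pot7, tray may be knocked a few centimetres aside while the robot is not near it.
It also fails if it takes over 210 s, if anything falls off the work surface, if the arm or the gripper's body presses on something with over 40 N, if the wrist force passes 120 N, or if a joint passes its speed limit or range.

## Working session

There is one attempt and no reset: what is moved stays moved. The work goes in short steps, Python scripts to look and compute and a shell command to move; the robot and the scene stay as the last step left them, time stands still between calls to the robot, and variables do not carry over. Pictures are saved under pics/ and viewed, at most 14 in all, crops included, and the job is handed in when it is done.

```bash
mkdir -p pics; ls; cat > h.py <<'E'
import numpy as np, cv2
from cell import manip
from scipy.spatial.transform import Rotation as R
def snap(name,fn=None):
    c=manip.get_calibration(name); im=np.asarray(manip.get_image(name))
    if fn: cv2.imwrite('pics/'+fn,im[:,:,::-1])
    return im,c
def ray(c,px):
    p=cv2.undistortPoints(np.array(px,float).reshape(-1,1,2),np.array(c['mtx']),np.array(c['distortion'],float)).reshape(-1,2)
    T=np.array(c['world_from_camera']); d=np.c_[p,np.ones(len(p))]@T[:3,:3].T
    return T[:3,3],d
def onz(c,px,z):
    o,d=ray(c,px); z=np.broadcast_to(z,(len(d),))
    return o+d*((z-o[2])/d[:,2])[:,None]
def proj(c,P):
    T=np.linalg.inv(np.array(c['world_from_camera']))
    return cv2.projectPoints(np.array(P,float).reshape(-1,1,3),cv2.Rodrigues(T[:3,:3])[0],T[:3,3],np.array(c['mtx']),np.array(c['distortion'],float))[0].reshape(-1,2)
def st():
    s=manip.sense(); print(round(s['time_s'],2),np.round(s['position'],4),np.round(s['tcp_rot'],3),'q',np.round(s['q'],2),'F',np.round(s['wrist_force'],1),'g',round(s['grip_width'],4),np.round(s['grip_force'],1)); return s
def blobs(im,lo,hi,amin=30):
    m=cv2.inRange(cv2.cvtColor(im,cv2.COLOR_RGB2HSV),np.array(lo),np.array(hi))
    n,l,s,c=cv2.connectedComponentsWithStats(m)
    return [(np.round(c[i],1),s[i]) for i in range(1,n) if s[i][4]>=amin]
E
python3 - <<'E'
from h import *
st()
for n in ('top','side'):
    im,c=snap(n,n+'0.png'); print(n,np.round(c['world_from_camera'],3).tolist(),np.round(c['mtx'],1).tolist())
E
```

```text
pics
0.0 [ 0.2447 -0.5198  0.2304] [-3.14 -0.    0.44] q [-1.27  0.31  0.04  1.3   0.    1.43] F [ 0.1  0.2 -0.6] g 0.0855 0.0
top [[-0.022, -0.988, 0.154, 0.46], [-0.999, 0.026, 0.022, -0.003], [-0.026, -0.154, -0.988, 0.986], [0.0, 0.0, 0.0, 1.0]] [[446.4, 0.0, 327.3], [0.0, 446.4, 239.1], [0.0, 0.0, 1.0]]
side [[-0.787, -0.441, 0.431, 0.1], [-0.616, 0.557, -0.556, 0.646], [0.005, -0.704, -0.711, 0.903], [0.0, 0.0, 0.0, 1.0]] [[516.4, 0.0, 327.7], [0.0, 516.4, 243.1], [0.0, 0.0, 1.0]]
```

View pics/top0.png

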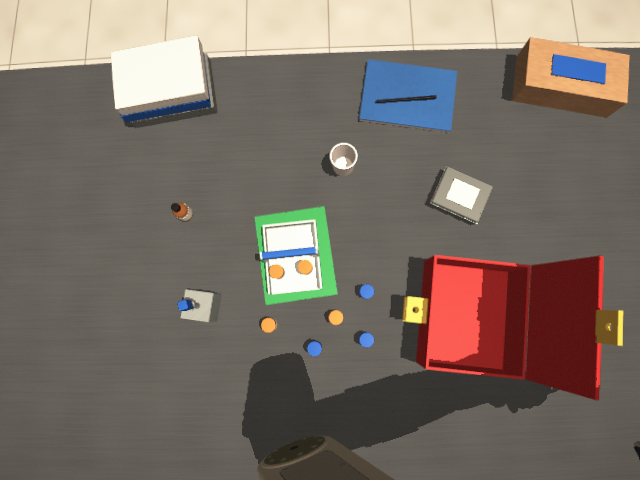

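View pics/side0.png

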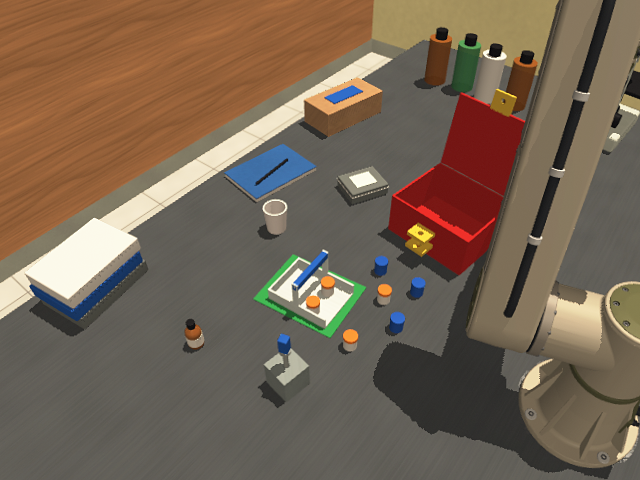

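Top view: two orange caps in the tray (276,272), (305,267), and two orange strays at (268,325), (336,317), with three blue look-alikes near them. The bin is at about (475,315) with its lid open to the right, the pin holder at (197,305), and the tray's bar at y≈254.

```bash
python3 - <<'E'
from h import *
im=cv2.imread('pics/top0.png')[:,:,::-1].copy(); c=manip.get_calibration('top')
def sh(n,lo,hi,z,amin=30,roi=None):
    for b,s in blobs(im,lo,hi,amin): print(n,b,s.tolist(),np.round(onz(c,[b],z)[0],4))
sh('orange',[8,150,150],[20,255,255],.036)
sh('blue',[105,150,80],[125,255,255],.036)
sh('yellow',[22,150,120],[32,255,255],.078)
hsv=cv2.cvtColor(im,cv2.COLOR_RGB2HSV)
def rect(n,lo,hi,z,amin=500):
    m=cv2.inRange(hsv,np.array(lo),np.array(hi)); m[:,:150]*=(n!='hold')or 1
    for k in cv2.findContours(m,cv2.RETR_EXTERNAL,cv2.CHAIN_APPROX_NONE)[0]:
        if cv2.contourArea(k)<amin: continue
        P=onz(c,k.reshape(-1,2),z)[:,:2].astype(np.float32)
        r=cv2.minAreaRect(P*1000); print(n,np.round(r[0],1),np.round(r[1],1),round(r[2],1))
rect('mat',[50,120,80],[75,255,255],.002)
rect('bar',[105,150,80],[125,255,255],.096,150)
rect('red',[0,150,60],[5,255,255],.11)
a=im[195:315,240:345]; b=im[240:410,395:630]
out=np.zeros((600,800,3),np.uint8)
A=cv2.resize(a,None,fx=4,fy=4,interpolation=cv2.INTER_CUBIC); out[:480,:420]=A
s=cv2.imread('pics/side0.png')[:,:,::-1][245:345,245:370]; S=cv2.resize(s,(378,302),interpolation=cv2.INTER_CUBIC); out[:302,422:800]=S
B=cv2.resize(b,None,fx=1.6,fy=1.6);out[310:310+B.shape[0],422:422+B.shape[1]]=B
cv2.imwrite('pics/crop1.png',out[:,:,::-1])
E
```

```text
orange [181.1 210.5] [174, 204, 12, 12, 75] [0.6805 0.3399 0.036 ]
orange [304.6 266.7] [298, 260, 14, 14, 150] [0.5496 0.0682 0.036 ]
orange [275.9 271.2] [269, 265, 15, 13, 155] [0.5415 0.1298 0.036 ]
orange [404.4 309.1] [403, 298, 4, 22, 36] [ 0.455  -0.1402  0.036 ]
orange [424.3 309.9] [422, 298, 6, 25, 99] [ 0.4523 -0.1819  0.036 ]
orange [335.5 317.1] [329, 310, 14, 15, 171] [0.4419 0.0048 0.036 ]
orange [267.9 324.8] [261, 318, 15, 15, 173] [0.4288 0.1475 0.036 ]
blue [578.4  68.6] [552, 55, 54, 29, 1051] [ 0.9933 -0.5739  0.036 ]
blue [167.  110.4] [121, 98, 89, 24, 575] [0.9183 0.3815 0.036 ]
blue [288.  252.8] [262, 248, 53, 11, 331] [0.5805 0.1035 0.036 ]
blue [366.1 291. ] [360, 285, 14, 13, 148] [ 0.4949 -0.0612  0.036 ]
blue [184.5 305. ] [178, 300, 15, 11, 126] [0.4735 0.3269 0.036 ]
blue [365.4 339.1] [359, 332, 14, 15, 153] [ 0.3951 -0.0563  0.036 ]
blue [314.1 348.1] [307, 341, 15, 15, 169] [0.379 0.051 0.036]
yellow [405.9 309.5] [403, 297, 5, 24, 31] [ 0.4544 -0.1371  0.078 ]
yellow [619.7 328.2] [617, 311, 6, 34, 188] [ 0.4038 -0.5689  0.078 ]
mat [580.5  91.8] [198.4 159.3] 7.2
bar [572.8  96.6] [ 13.1 105.8] 4.1
bar [889.4 361.3] [ 19.  196.6] 8.8
bar [ 959.7 -538.2] [116.5  48.8] 78.7
red [ 434.2 -336.3] [355.8 276.7] 82.4
```

View pics/crop1.png

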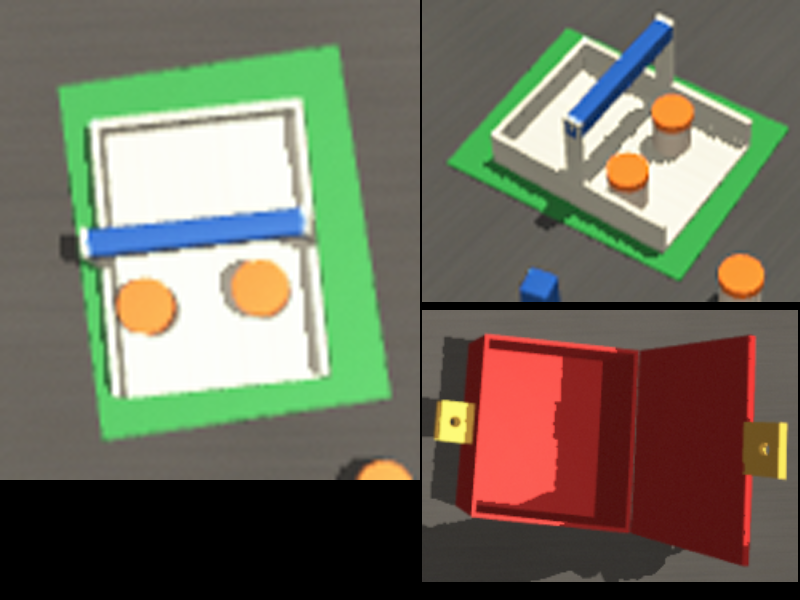

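Tray: its open end faces the robot (image bottom). It holds two pots, and there are two strays. The lid stands open past upright on the −y side.

```bash
cat >> h.py <<'E'
def goto(p,rpy,p0=None,rpy0=None):
    """shift+turn in tool axes from current (or given) pose to target; shift first then turn"""
    s=manip.sense(); p0=s['position'] if p0 is None else p0; rpy0=s['tcp_rot'] if rpy0 is None else rpy0
    A=R.from_euler('xyz',rpy0); t=A.inv().apply(np.array(p)-p0)*1000; r=(A.inv()*R.from_euler('xyz',rpy)).as_rotvec()
    print('T mm',np.round(t,1),'R',np.round(r,3)); return t,r
E
python3 - <<'E'
from h import *
c=manip.get_calibration('top')
k=onz(c,[(435,256.3),(426.3,368.1),(529.4,265.6),(525,377.5)],.11); print(k.round(4)); print('c',k.mean(0).round(4))
print('ang',np.degrees(np.arctan2(*(k[2]-k[0])[[1,0]])),np.degrees(np.arctan2(*(k[0]-k[1])[[1,0]])),np.degrees(np.arctan2(*(k[3]-k[1])[[1,0]])),np.degrees(np.arctan2(*(k[2]-k[3])[[1,0]])))
print('lughole',onz(c,[(415.6,310)],.078).round(4))
goto([.442,.005,.15],[np.pi,0,0.44])
E
```

```text
[[ 0.5566 -0.1946  0.11  ]
 [ 0.343  -0.1663  0.11  ]
 [ 0.5332 -0.38    0.11  ]
 [ 0.3197 -0.354   0.11  ]]
c [ 0.4381 -0.2737  0.11  ]
ang -97.20548479257742 -7.549126013889105 -97.05589066914482 -6.948463147329687
lughole [[ 0.4529 -0.1565  0.078 ]]
T mm [ 402.  -390.7   81.3] R [-0.002 -0.    -0.   ]
```

```bash
python3 -m creep '[{"tz":-50,"gripper":0.65},{"tz":-50},{"tz":-50},{"tz":-50}]' && python3 -m creep '[{"tx":33.5,"ty":-32.6},{"tx":33.5,"ty":-32.6},{"tx":33.5,"ty":-32.6},{"tx":33.5,"ty":-32.6},{"tx":33.5,"ty":-32.6},{"tx":33.5,"ty":-32.6}]' && python3 -m creep '[{"tx":33.5,"ty":-32.6},{"tx":33.5,"ty":-32.6},{"tx":33.5,"ty":-32.6},{"tx":33.5,"ty":-32.6},{"tx":33.5,"ty":-32.6},{"tx":33.5,"ty":-32.6},{"tz":40},{"tz":40}]'
python3 -m creep '[{"tz":50},{"tz":50},{"tz":40},{"tz":40},{"tz":0}]'
python3 - <<'E'
from h import *
st()
im,c=snap('wrist','w1.png'); print(np.round(c['world_from_camera'],3).tolist())
for b,s in blobs(im,[8,150,150],[20,255,255],200): print(b,s.tolist(),onz(c,[b],.036).round(4))
im,c=snap('top')
for b,s in blobs(im,[8,150,150],[20,255,255],80): print('top',b,s.tolist(),onz(c,[b],.036).round(4))
E
```

```text
0.1 [ 0.2447 -0.5198  0.2305] [-3.14 -0.    0.44] q [-1.27  0.31  0.05  1.3   0.    1.43] F [ 0.  -0.2 -0.3] g 0.0854 0.0
[[0.425, -0.861, -0.279, 0.317], [-0.905, -0.405, -0.128, -0.485], [-0.003, 0.307, -0.952, 0.373], [0.0, 0.0, 0.0, 1.0]]
top [304.6 266.7] [298, 260, 14, 14, 150] [[0.5496 0.0682 0.036 ]]
top [276.  271.2] [269, 265, 15, 13, 156] [[0.5415 0.1296 0.036 ]]
top [424.3 309.9] [422, 298, 6, 25, 99] [[ 0.4523 -0.1819  0.036 ]]
top [335.5 317.1] [329, 310, 14, 15, 172] [[0.4419 0.0048 0.036 ]]
top [267.9 324.8] [261, 318, 15, 15, 173] [[0.4288 0.1475 0.036 ]]validation failed for argument at $[0]...
validation failed for argument at $[0]...
```

View pics/w1.png

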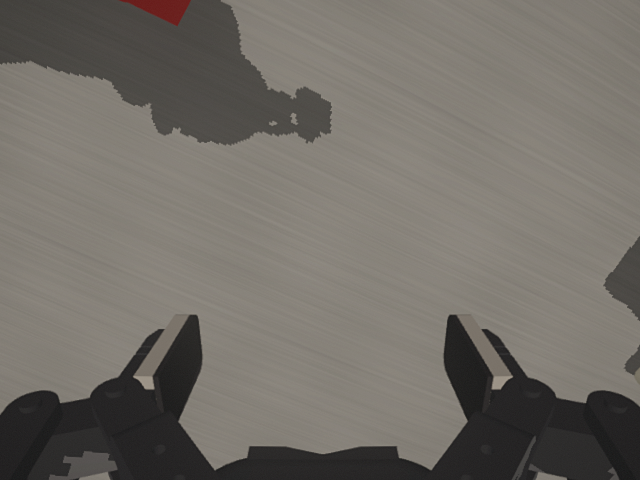

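The wrist view shows only bare bench between the open fingers, because the moves were refused. It looks like every row needs all the keys.

```bash
python3 -m creep '[{"gripper":0.65,"tx":0,"ty":0,"tz":-50,"ax":0,"ay":0,"az":0},{"gripper":0.65,"tx":0,"ty":0,"tz":-50,"ax":0,"ay":0,"az":0},{"gripper":0.65,"tx":0,"ty":0,"tz":-50,"ax":0,"ay":0,"az":0},{"gripper":0.65,"tx":0,"ty":0,"tz":-50,"ax":0,"ay":0,"az":0}]'
```

```text
time_s: 0.6
position: [0.2447, -0.5197, 0.4333]
tcp_rot: [3.141, 0.0, 0.44]
wrist_force: [0.9, -2.5, 0.4]
grip_width: 0.0554
grip_force: 0.0
```

```bash
python3 -m creep '[{"gripper":0.65,"tx":33.5,"ty":-32.6,"tz":0,"ax":0,"ay":0,"az":0},{"gripper":0.65,"tx":33.5,"ty":-32.6,"tz":0,"ax":0,"ay":0,"az":0},{"gripper":0.65,"tx":33.5,"ty":-32.6,"tz":0,"ax":0,"ay":0,"az":0},{"gripper":0.65,"tx":33.5,"ty":-32.6,"tz":0,"ax":0,"ay":0,"az":0},{"gripper":0.65,"tx":33.5,"ty":-32.6,"tz":0,"ax":0,"ay":0,"az":0},{"gripper":0.65,"tx":33.5,"ty":-32.6,"tz":0,"ax":0,"ay":0,"az":0}]' && python3 -m creep '[{"gripper":0.65,"tx":33.5,"ty":-32.6,"tz":0,"ax":0,"ay":0,"az":0},{"gripper":0.65,"tx":33.5,"ty":-32.6,"tz":0,"ax":0,"ay":0,"az":0},{"gripper":0.65,"tx":33.5,"ty":-32.6,"tz":0,"ax":0,"ay":0,"az":0},{"gripper":0.65,"tx":33.5,"ty":-32.6,"tz":0,"ax":0,"ay":0,"az":0},{"gripper":0.65,"tx":33.5,"ty":-32.6,"tz":0,"ax":0,"ay":0,"az":0},{"gripper":0.65,"tx":33.5,"ty":-32.6,"tz":0,"ax":0,"ay":0,"az":0},{"gripper":0.65,"tx":0,"ty":0,"tz":40,"ax":0,"ay":0,"az":0},{"gripper":0.65,"tx":0,"ty":0,"tz":40,"ax":0,"ay":0,"az":0}]' && python3 -m creep '[{"gripper":0.65,"tx":0,"ty":0,"tz":50,"ax":0,"ay":0,"az":0},{"gripper":0.65,"tx":0,"ty":0,"tz":50,"ax":0,"ay":0,"az":0},{"gripper":0.65,"tx":0,"ty":0,"tz":50,"ax":0,"ay":0,"az":0},{"gripper":0.65,"tx":0,"ty":0,"tz":50,"ax":0,"ay":0,"az":0},{"gripper":0.65,"tx":0,"ty":0,"tz":0,"ax":0,"ay":0,"az":0}]'
python3 - <<'E'
from h import *
st()
im,c=snap('wrist','w2.png')
for b,s in blobs(im,[8,150,150],[20,255,255],200): print(b,s.tolist(),onz(c,[b],.036).round(4))
im,c=snap('top')
for b,s in blobs(im,[8,150,150],[20,255,255],80): print('top',b,s.tolist(),onz(c,[b],.036).round(4))
E
```

```text
time_s: 1.2
position: [0.3436, -0.2559, 0.4312]
tcp_rot: [3.141, -0.0, 0.439]
wrist_force: [1.3, -0.1, -0.1]
grip_width: 0.0556
grip_force: 0.0
time_s: 2.0
position: [0.4432, 0.0066, 0.351]
tcp_rot: [3.14, -0.003, 0.444]
wrist_force: [0.7, -0.6, -0.7]
grip_width: 0.0553
grip_force: 0.0
time_s: 2.5
position: [0.4353, 0.006, 0.1448]
tcp_rot: [-3.133, 0.012, 0.44]
wrist_force: [-1.5, -0.1, -0.2]
grip_width: 0.0555
grip_force: 0.0
2.5 [0.4353 0.006  0.1448] [-3.133  0.012  0.44 ] q [-0.17  0.11 -0.44  1.04 -0.    2.53] F [-1.5 -0.1 -0.2] g 0.0555 0.0
[107.7 139.5] [83, 114, 50, 52, 2038] [[0.4324 0.147  0.036 ]]
[331.2 201.9] [310, 195, 48, 32, 297] [[0.4541 0.0115 0.036 ]]
top [304.7 266.4] [298, 260, 14, 14, 143] [[0.5503 0.068  0.036 ]]
top [276.  271.1] [269, 265, 15, 13, 154] [[0.5417 0.1296 0.036 ]]
top [424.3 309.9] [422, 298, 6, 25, 99] [[ 0.4523 -0.1819  0.036 ]]
```

```bash
python3 - <<'E'
from h import *
s=st()
im,c=snap('wrist','w3.png')
for b,t in blobs(im,[6,130,40],[20,255,255],200): print(b,t.tolist(),onz(c,[b],.036).round(4))
goto([.442,.006,.008],[np.pi,0,0.44])
E
```

```text
2.6 [0.4415 0.0049 0.1516] [-3.141e+00  2.000e-03  4.400e-01] q [-0.17  0.1  -0.42  1.05 -0.    2.53] F [ 0.5 -0.3  1.4] g 0.0557 0.0
[309.6  15.3] [280, 0, 56, 41, 1582] [[0.551  0.0658 0.036 ]]
[109.1 148.7] [83, 124, 54, 51, 2123] [[0.433 0.146 0.036]]
[326.8 225.5] [303, 202, 49, 48, 1817] [[0.4452 0.0053 0.036 ]]
[526.4 292.5] [500, 263, 59, 62, 621] [[ 0.46  -0.137  0.036]]
[554.4 317.1] [515, 274, 98, 87, 1080] [[ 0.4527 -0.1662  0.036 ]]
[579.1 338.9] [568, 330, 20, 18, 203] [[ 0.4458 -0.1936  0.036 ]]
T mm [ -1.1  -2.2 145.4] R [ 0.002 -0.002 -0.   ]
```

View pics/w3.png

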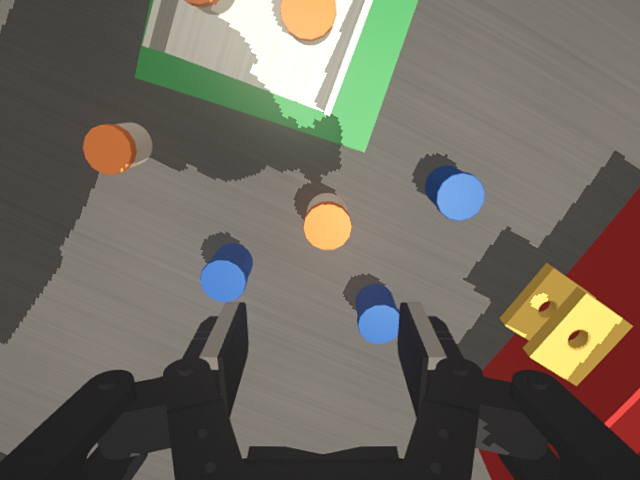

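The wrist view at (327,226) shows stray A centred between the fingers' line, with stray B at (109,149). The blue pots are clear of the descent.

```bash
python3 -m creep '[{"gripper":0.65,"tx":1.5,"ty":0,"tz":45,"ax":0,"ay":0,"az":0},{"gripper":0.65,"tx":0,"ty":0,"tz":45,"ax":0,"ay":0,"az":0},{"gripper":0.65,"tx":0,"ty":0,"tz":35,"ax":0,"ay":0,"az":0},{"gripper":0.65,"tx":0,"ty":0,"tz":19,"ax":0,"ay":0,"az":0},{"gripper":0.65,"tx":0,"ty":0,"tz":0,"ax":0,"ay":0,"az":0}]' && python3 -m creep '[{"gripper":0.1,"tx":0,"ty":0,"tz":0,"ax":0,"ay":0,"az":0},{"gripper":0.1,"tx":0,"ty":0,"tz":0,"ax":0,"ay":0,"az":0},{"gripper":0.1,"tx":0,"ty":0,"tz":0,"ax":0,"ay":0,"az":0},{"gripper":0.1,"tx":0,"ty":0,"tz":0,"ax":0,"ay":0,"az":0},{"gripper":0.1,"tx":0,"ty":0,"tz":0,"ax":0,"ay":0,"az":0}]' 30 && python3 -m creep '[{"gripper":0.1,"tx":0,"ty":0,"tz":-40,"ax":0,"ay":0,"az":0},{"gripper":0.1,"tx":0,"ty":0,"tz":-50,"ax":0,"ay":0,"az":0},{"gripper":0.1,"tx":0,"ty":0,"tz":-50,"ax":0,"ay":0,"az":0},{"gripper":0.1,"tx":0,"ty":0,"tz":-40,"ax":0,"ay":0,"az":0}]'
python3 -c "
from h import *
goto([.43,-.26,.16],[np.pi,0,.44])"
```

```text
time_s: 3.15
position: [0.4449, 0.0051, 0.0078]
tcp_rot: [3.141, -0.001, 0.44]
wrist_force: [0.0, -0.4, -0.2]
grip_width: 0.0554
grip_force: 0.0
time_s: 3.65
position: [0.4465, 0.0049, 0.01]
tcp_rot: [3.138, -0.005, 0.44]
wrist_force: [0.2, -0.1, 6.5]
grip_width: 0.0298
grip_force: 29.5
time_s: 4.05
position: [0.4444, 0.0053, 0.1921]
tcp_rot: [3.138, -0.004, 0.44]
wrist_force: [1.3, -0.6, -0.0]
grip_width: 0.03
grip_force: 30.0
T mm [-126.2  233.8   32.3] R [ 0.003 -0.004 -0.   ]
```

```bash
python3 -m creep '[{"gripper":0.1,"tx":-21,"ty":39,"tz":0,"ax":0,"ay":0,"az":0},{"gripper":0.1,"tx":-21,"ty":39,"tz":0,"ax":0,"ay":0,"az":0},{"gripper":0.1,"tx":-21,"ty":39,"tz":0,"ax":0,"ay":0,"az":0},{"gripper":0.1,"tx":-21,"ty":39,"tz":0,"ax":0,"ay":0,"az":0},{"gripper":0.1,"tx":-21,"ty":39,"tz":0,"ax":0,"ay":0,"az":0},{"gripper":0.1,"tx":-21,"ty":39,"tz":0,"ax":0,"ay":0,"az":0},{"gripper":0.1,"tx":0,"ty":0,"tz":50,"ax":0,"ay":0,"az":0},{"gripper":0.1,"tx":0,"ty":0,"tz":50,"ax":0,"ay":0,"az":0}]' && python3 -m creep '[{"gripper":0.1,"tx":0,"ty":0,"tz":0,"ax":0,"ay":0,"az":0},{"gripper":0.6,"tx":0,"ty":0,"tz":0,"ax":0,"ay":0,"az":0},{"gripper":0.6,"tx":0,"ty":0,"tz":0,"ax":0,"ay":0,"az":0},{"gripper":0.6,"tx":0,"ty":0,"tz":0,"ax":0,"ay":0,"az":0},{"gripper":0.65,"tx":0,"ty":0,"tz":-50,"ax":0,"ay":0,"az":0},{"gripper":0.65,"tx":0,"ty":0,"tz":-50,"ax":0,"ay":0,"az":0}]'
python3 - <<'E'
from h import *
s=st()
im,c=snap('top')
for b,t in blobs(im,[6,130,40],[20,255,255],80): print(b,t.tolist(),onz(c,[b],.036).round(4))
goto([.431,.147,.19],[np.pi,0,0.44])
E
```

```text
time_s: 4.85
position: [0.4311, -0.2638, 0.0894]
tcp_rot: [3.134, -0.004, 0.437]
wrist_force: [0.9, -0.4, -1.6]
grip_width: 0.0298
grip_force: 30.0
time_s: 5.45
position: [0.4287, -0.2593, 0.1894]
tcp_rot: [-3.141, 0.0, 0.44]
wrist_force: [1.7, -1.6, -0.4]
grip_width: 0.0555
grip_force: 0.0
5.45 [ 0.4287 -0.2593  0.1894] [-3.141  0.     0.44 ] q [-0.7   0.19 -0.22  1.16 -0.    2.  ] F [ 1.7 -1.6 -0.4] g 0.0555 0.0
[568.5  77.9] [513, 38, 116, 79, 3822] [[ 0.97   -0.5473  0.036 ]]
[180.7 210.5] [173, 203, 15, 15, 126] [[0.6805 0.3408 0.036 ]]
[304.6 266.7] [298, 260, 14, 14, 155] [[0.5496 0.0682 0.036 ]]
[276.  271.1] [269, 265, 15, 14, 161] [[0.5417 0.1296 0.036 ]]
[415.3 309.4] [402, 296, 27, 28, 633] [[ 0.4538 -0.1631  0.036 ]]
[462.8 320.7] [455, 315, 16, 15, 134] [[ 0.4277 -0.2614  0.036 ]]
[267.9 324.7] [261, 317, 15, 16, 185] [[0.429  0.1475 0.036 ]]
T mm [ 173.3 -370.9    5.3] R [ 0.013 -0.006  0.001]
```

```bash
python3 -m creep '[{"gripper":0.65,"tx":0,"ty":0,"tz":0,"ax":0,"ay":0,"az":-0.14},{"gripper":0.65,"tx":0,"ty":0,"tz":0,"ax":0,"ay":0,"az":-0.14},{"gripper":0.65,"tx":0,"ty":0,"tz":0,"ax":0,"ay":0,"az":-0.14},{"gripper":0.65,"tx":0,"ty":0,"tz":0,"ax":0,"ay":0,"az":-0.14},{"gripper":0.65,"tx":0,"ty":0,"tz":0,"ax":0,"ay":0,"az":0}]'; python3 -c "
from h import *
goto([.431,.147,.15],[np.pi,0,1.0])"
```

```text
time_s: 6.0
position: [0.4299, -0.2603, 0.1893]
tcp_rot: [3.138, 0.001, 1.001]
wrist_force: [0.7, -1.0, -0.7]
grip_width: 0.0557
grip_force: 0.0
T mm [ 343.5 -219.    38.4] R [0.004 0.001 0.001]
```

```bash
python3 -m creep '[{"gripper":0.65,"tx":38.2,"ty":-24.3,"tz":0,"ax":0,"ay":0,"az":0},{"gripper":0.65,"tx":38.2,"ty":-24.3,"tz":0,"ax":0,"ay":0,"az":0},{"gripper":0.65,"tx":38.2,"ty":-24.3,"tz":0,"ax":0,"ay":0,"az":0},{"gripper":0.65,"tx":38.2,"ty":-24.3,"tz":0,"ax":0,"ay":0,"az":0},{"gripper":0.65,"tx":38.2,"ty":-24.3,"tz":0,"ax":0,"ay":0,"az":0},{"gripper":0.65,"tx":38.2,"ty":-24.3,"tz":0,"ax":0,"ay":0,"az":0},{"gripper":0.65,"tx":38.2,"ty":-24.3,"tz":0,"ax":0,"ay":0,"az":0}]' && python3 -m creep '[{"gripper":0.65,"tx":38.2,"ty":-24.3,"tz":20,"ax":0,"ay":0,"az":0},{"gripper":0.65,"tx":38.2,"ty":-24.3,"tz":20,"ax":0,"ay":0,"az":0},{"gripper":0.65,"tx":0,"ty":0,"tz":0,"ax":0,"ay":0,"az":0},{"gripper":0.65,"tx":0,"ty":0,"tz":0,"ax":0,"ay":0,"az":0}]'
python3 - <<'E'
from h import *
s=st()
im,c=snap('wrist')
for b,t in blobs(im,[6,130,40],[20,255,255],300): print(b,t.tolist(),onz(c,[b],.036).round(4))
goto([.431,.147,.012],[np.pi,0,1.0])
E
```

```text
time_s: 6.7
position: [0.4308, 0.0588, 0.1888]
tcp_rot: [3.139, -0.002, 0.996]
wrist_force: [1.4, -0.2, 0.4]
grip_width: 0.0558
grip_force: 0.0
time_s: 7.1
position: [0.4306, 0.1488, 0.1478]
tcp_rot: [3.141, -0.0, 1.001]
wrist_force: [-0.5, 0.3, 0.5]
grip_width: 0.0558
grip_force: 0.0
7.1 [0.4306 0.1488 0.1478] [ 3.141 -0.     1.001] q [ 0.16  0.13 -0.4   1.04 -0.    2.3 ] F [-0.5  0.3  0.5] g 0.0558 0.0
[500.6 162.7] [474, 137, 54, 52, 2173] [[0.5446 0.1287 0.036 ]]
[325.2 232.4] [301, 208, 49, 50, 1888] [[0.4322 0.1487 0.036 ]]
[552.9 238.1] [527, 214, 53, 49, 1951] [[0.5529 0.0667 0.036 ]]
T mm [ -0.8   0.2 136.1] R [ 0.001 -0.    -0.001]
```

```bash
python3 -m creep '[{"gripper":0.65,"tx":1,"ty":1,"tz":45,"ax":0,"ay":0,"az":0},{"gripper":0.65,"tx":0,"ty":0,"tz":45,"ax":0,"ay":0,"az":0},{"gripper":0.65,"tx":0,"ty":0,"tz":30,"ax":0,"ay":0,"az":0},{"gripper":0.65,"tx":0,"ty":0,"tz":16,"ax":0,"ay":0,"az":0},{"gripper":0.65,"tx":0,"ty":0,"tz":0,"ax":0,"ay":0,"az":0}]' && python3 -m creep '[{"gripper":0.1,"tx":0,"ty":0,"tz":0,"ax":0,"ay":0,"az":0},{"gripper":0.1,"tx":0,"ty":0,"tz":0,"ax":0,"ay":0,"az":0},{"gripper":0.1,"tx":0,"ty":0,"tz":0,"ax":0,"ay":0,"az":0},{"gripper":0.1,"tx":0,"ty":0,"tz":0,"ax":0,"ay":0,"az":0},{"gripper":0.1,"tx":0,"ty":0,"tz":0,"ax":0,"ay":0,"az":0}]' 30 && python3 -m creep '[{"gripper":0.1,"tx":0,"ty":0,"tz":-40,"ax":0,"ay":0,"az":0},{"gripper":0.1,"tx":0,"ty":0,"tz":-50,"ax":0,"ay":0,"az":0},{"gripper":0.1,"tx":0,"ty":0,"tz":-50,"ax":0,"ay":0,"az":0},{"gripper":0.1,"tx":0,"ty":0,"tz":-40,"ax":0,"ay":0,"az":0}]'
python3 -c "
from h import *
goto([.47,-.28,.19],[np.pi,0,1.0])"
```

```text
time_s: 7.65
position: [0.4313, 0.146, 0.0101]
tcp_rot: [-3.14, 0.002, 0.995]
wrist_force: [-1.1, 0.2, 0.8]
grip_width: 0.0556
grip_force: 0.0
time_s: 8.15
position: [0.4341, 0.1475, 0.013]
tcp_rot: [3.138, -0.002, 0.999]
wrist_force: [-0.6, -2.5, 7.1]
grip_width: 0.0297
grip_force: 30.1
time_s: 8.55
position: [0.4326, 0.148, 0.1949]
tcp_rot: [3.139, -0.002, 1.0]
wrist_force: [0.7, 0.0, -0.4]
grip_width: 0.03
grip_force: 29.9
T mm [-340.   262.8    4.8] R [ 0.003 -0.002 -0.   ]
```

```bash
python3 -m creep '[{"gripper":0.1,"tx":-37.8,"ty":29.2,"tz":0,"ax":0,"ay":0,"az":0},{"gripper":0.1,"tx":-37.8,"ty":29.2,"tz":0,"ax":0,"ay":0,"az":0},{"gripper":0.1,"tx":-37.8,"ty":29.2,"tz":0,"ax":0,"ay":0,"az":0},{"gripper":0.1,"tx":-37.8,"ty":29.2,"tz":0,"ax":0,"ay":0,"az":0},{"gripper":0.1,"tx":-37.8,"ty":29.2,"tz":0,"ax":0,"ay":0,"az":0},{"gripper":0.1,"tx":-37.8,"ty":29.2,"tz":0,"ax":0,"ay":0,"az":0},{"gripper":0.1,"tx":-37.8,"ty":29.2,"tz":0,"ax":0,"ay":0,"az":0},{"gripper":0.1,"tx":-37.8,"ty":29.2,"tz":0,"ax":0,"ay":0,"az":0}]' && python3 -m creep '[{"gripper":0.1,"tx":-37.8,"ty":29.2,"tz":0,"ax":0,"ay":0,"az":0},{"gripper":0.1,"tx":0,"ty":0,"tz":50,"ax":0,"ay":0,"az":0},{"gripper":0.1,"tx":0,"ty":0,"tz":50,"ax":0,"ay":0,"az":0},{"gripper":0.1,"tx":0,"ty":0,"tz":0,"ax":0,"ay":0,"az":0},{"gripper":0.6,"tx":0,"ty":0,"tz":0,"ax":0,"ay":0,"az":0},{"gripper":0.6,"tx":0,"ty":0,"tz":0,"ax":0,"ay":0,"az":0},{"gripper":0.6,"tx":0,"ty":0,"tz":0,"ax":0,"ay":0,"az":0},{"gripper":0.6,"tx":0,"ty":0,"tz":0,"ax":0,"ay":0,"az":0}]' && python3 -m creep '[{"gripper":0.6,"tx":0,"ty":0,"tz":-50,"ax":0,"ay":0,"az":-0.13},{"gripper":0.6,"tx":0,"ty":0,"tz":-50,"ax":0,"ay":0,"az":-0.13},{"gripper":0.6,"tx":0,"ty":0,"tz":-20,"ax":0,"ay":0,"az":-0.13},{"gripper":0.6,"tx":0,"ty":0,"tz":0,"ax":0,"ay":0,"az":-0.13},{"gripper":0.6,"tx":0,"ty":0,"tz":0,"ax":0,"ay":0,"az":-0.12},{"gripper":0.6,"tx":0,"ty":0,"tz":0,"ax":0,"ay":0,"az":0}]'
python3 - <<'E'
from h import *
s=st()
im,c=snap('top','t2.png')
for b,t in blobs(im,[6,130,40],[20,255,255],80): print(b,t.tolist(),onz(c,[b],.036).round(4))
m=cv2.inRange(cv2.cvtColor(im,cv2.COLOR_RGB2HSV),np.array([105,150,80]),np.array([125,255,255])); m[:240]=0;m[265:]=0; m[:,:255]=0; m[:,325:]=0
k=np.argwhere(m)[:,::-1]; r=cv2.minAreaRect((onz(c,k,.096)[:,:2]*1000).astype(np.float32)); print('bar',r)
goto([.5728,.0966,.2],[np.pi,0,1.642])
E
```

```text
time_s: 9.35
position: [0.4652, -0.2348, 0.1921]
tcp_rot: [3.14, -0.0, 1.0]
wrist_force: [0.8, 0.4, 0.2]
grip_width: 0.0302
grip_force: 29.9
time_s: 10.15
position: [0.4708, -0.2812, 0.0937]
tcp_rot: [3.137, 0.001, 1.0]
wrist_force: [-0.5, 0.3, -0.9]
grip_width: 0.0508
grip_force: 0.0
time_s: 10.75
position: [0.4699, -0.2806, 0.2128]
tcp_rot: [3.14, 0.002, 1.64]
wrist_force: [-0.1, 0.9, 0.6]
grip_width: 0.0511
grip_force: 0.0
10.75 [ 0.4699 -0.2806  0.2128] [3.14e+00 2.00e-03 1.64e+00] q [-0.69  0.26 -0.07  1.24 -0.    0.82] F [-0.1  0.9  0.6] g 0.0511 0.0
[568.9  77.8] [513, 38, 116, 79, 3881] [[ 0.9703 -0.5482  0.036 ]]
[618.8  92.8] [609, 88, 18, 11, 81] [[ 0.9318 -0.662   0.036 ]]
[180.7 210.5] [173, 203, 15, 15, 128] [[0.6805 0.3408 0.036 ]]
[304.6 266.7] [298, 260, 14, 14, 155] [[0.5496 0.0682 0.036 ]]
[276.  271.1] [269, 265, 15, 14, 161] [[0.5417 0.1296 0.036 ]]
[416.1 306.1] [402, 296, 27, 29, 412] [[ 0.4606 -0.1651  0.036 ]]
[470.4 301.9] [463, 296, 16, 15, 156] [[ 0.4663 -0.2799  0.036 ]]
[461.9 320.1] [455, 315, 16, 15, 99] [[ 0.429  -0.2596  0.036 ]]
bar ((572.832763671875, 96.60256958007812), (13.132725715637207, 105.81179809570312), 4.142175674438477)
T mm [369.4 128.   12.1] R [ 0.001  0.001 -0.004]
```

```bash
python3 -m creep '[{"gripper":0.6,"tx":46.2,"ty":16,"tz":0,"ax":0,"ay":0,"az":0},{"gripper":0.6,"tx":46.2,"ty":16,"tz":0,"ax":0,"ay":0,"az":0},{"gripper":0.6,"tx":46.2,"ty":16,"tz":0,"ax":0,"ay":0,"az":0},{"gripper":0.6,"tx":46.2,"ty":16,"tz":0,"ax":0,"ay":0,"az":0},{"gripper":0.6,"tx":46.2,"ty":16,"tz":0,"ax":0,"ay":0,"az":0},{"gripper":0.6,"tx":46.2,"ty":16,"tz":0,"ax":0,"ay":0,"az":0},{"gripper":0.6,"tx":46.2,"ty":16,"tz":0,"ax":0,"ay":0,"az":0},{"gripper":0.6,"tx":46.2,"ty":16,"tz":0,"ax":0,"ay":0,"az":0}]' && python3 -m creep '[{"gripper":0.6,"tx":0,"ty":0,"tz":0,"ax":0,"ay":0,"az":0},{"gripper":0.6,"tx":0,"ty":0,"tz":0,"ax":0,"ay":0,"az":0}]'
python3 - <<'E'
from h import *
s=st()
im,c=snap('wrist')
m=cv2.inRange(cv2.cvtColor(im,cv2.COLOR_RGB2HSV),np.array([105,150,60]),np.array([125,255,255]))
for k in cv2.findContours(m,0,1)[0]:
    if cv2.contourArea(k)>1500: print('bar',cv2.minAreaRect((onz(c,k.reshape(-1,2),.096)[:,:2]*1000).astype(np.float32)))
goto([.5728,.0966,.07],[np.pi,0,1.642])
E
```

```text
time_s: 11.6
position: [0.5719, 0.0992, 0.2117]
tcp_rot: [3.141, 0.0, 1.637]
wrist_force: [1.3, 0.2, -0.5]
grip_width: 0.0513
grip_force: 0.0
time_s: 11.8
position: [0.5715, 0.0983, 0.2111]
tcp_rot: [-3.141, 0.0, 1.641]
wrist_force: [0.6, -0.1, -0.0]
grip_width: 0.0513
grip_force: 0.0
11.8 [0.5715 0.0983 0.2111] [-3.141  0.     1.641] q [ 0.03  0.33  0.02  1.26 -0.    1.53] F [ 0.6 -0.1 -0. ] g 0.0513 0.0
T mm [ -0.6   1.5 141.2] R [-0.001  0.001 -0.003]
```

```bash
python3 -m creep '[{"gripper":0.6,"tx":0,"ty":1.5,"tz":45,"ax":0,"ay":0,"az":0},{"gripper":0.6,"tx":0,"ty":0,"tz":45,"ax":0,"ay":0,"az":0},{"gripper":0.6,"tx":0,"ty":0,"tz":31,"ax":0,"ay":0,"az":0},{"gripper":0.6,"tx":0,"ty":0,"tz":20,"ax":0,"ay":0,"az":0},{"gripper":0.6,"tx":0,"ty":0,"tz":0,"ax":0,"ay":0,"az":0}]' && python3 -m creep '[{"gripper":0,"tx":0,"ty":0,"tz":0,"ax":0,"ay":0,"az":0},{"gripper":0,"tx":0,"ty":0,"tz":0,"ax":0,"ay":0,"az":0},{"gripper":0,"tx":0,"ty":0,"tz":0,"ax":0,"ay":0,"az":0},{"gripper":0,"tx":0,"ty":0,"tz":0,"ax":0,"ay":0,"az":0},{"gripper":0,"tx":0,"ty":0,"tz":0,"ax":0,"ay":0,"az":0},{"gripper":0,"tx":0,"ty":0,"tz":0,"ax":0,"ay":0,"az":0}]' 100
```

```text
time_s: 12.35
position: [0.5702, 0.0951, 0.0672]
tcp_rot: [-3.135, 0.0, 1.636]
wrist_force: [0.1, 0.3, 0.4]
grip_width: 0.0512
grip_force: 0.0
time_s: 12.95
position: [0.5751, 0.0967, 0.0725]
tcp_rot: [3.137, 0.002, 1.639]
wrist_force: [0.7, -2.8, 7.1]
grip_width: 0.0119
grip_force: 98.4
```

```bash
python3 -m creep '[{"gripper":0,"tx":0,"ty":0,"tz":-10,"ax":0,"ay":0,"az":0},{"gripper":0,"tx":0,"ty":0,"tz":-20,"ax":0,"ay":0,"az":0},{"gripper":0,"tx":0,"ty":0,"tz":-30,"ax":0,"ay":0,"az":0},{"gripper":0,"tx":0,"ty":0,"tz":-30,"ax":0,"ay":0,"az":0},{"gripper":0,"tx":0,"ty":0,"tz":-30,"ax":0,"ay":0,"az":0},{"gripper":0,"tx":0,"ty":0,"tz":-20,"ax":0,"ay":0,"az":0},{"gripper":0,"tx":0,"ty":0,"tz":-8,"ax":0,"ay":0,"az":0},{"gripper":0,"tx":0,"ty":0,"tz":0,"ax":0,"ay":0,"az":0}]'
python3 - <<'E'
from h import *
s=st()
im,c=snap('side','s2.png'); im2,c2=snap('top')
cv2.imwrite('pics/c2.png',np.vstack([im[200:380,200:440],im2[190:340,210:450]])[:,:,::-1])
goto([.464,-.277,.2155],[np.pi,0,1.442])
E
```

```text
time_s: 13.75
position: [0.5733, 0.0974, 0.2191]
tcp_rot: [3.14, -0.0, 1.64]
wrist_force: [0.2, -0.1, -5.0]
grip_width: 0.0118
grip_force: 97.9
13.75 [0.5733 0.0974 0.2191] [ 3.14 -0.    1.64] q [0.03 0.33 0.04 1.28 0.   1.53] F [ 0.2 -0.1 -5. ] g 0.0118 97.9
T mm [-365.9 -133.9    1.7] R [-0.002  0.     0.198]
```

View pics/c2.png

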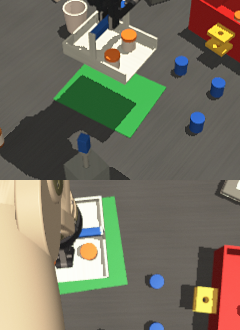

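The tray is lifted level with both pots standing in it (side crop, around (120,45)).

```bash
python3 -m creep '[{"gripper":0,"tx":-13,"ty":-5,"tz":0,"ax":0,"ay":0,"az":0},{"gripper":0,"tx":-25,"ty":-9,"tz":0,"ax":0,"ay":0,"az":0},{"gripper":0,"tx":-30,"ty":-11,"tz":0,"ax":0,"ay":0,"az":0},{"gripper":0,"tx":-30,"ty":-11,"tz":0,"ax":0,"ay":0,"az":0},{"gripper":0,"tx":-30,"ty":-11,"tz":0,"ax":0,"ay":0,"az":0},{"gripper":0,"tx":-30,"ty":-11,"tz":0,"ax":0,"ay":0,"az":0},{"gripper":0,"tx":-30,"ty":-11,"tz":0,"ax":0,"ay":0,"az":0},{"gripper":0,"tx":-30,"ty":-11,"tz":0,"ax":0,"ay":0,"az":0}]' && python3 -m creep '[{"gripper":0,"tx":-30,"ty":-11,"tz":0,"ax":0,"ay":0,"az":0},{"gripper":0,"tx":-30,"ty":-11,"tz":0,"ax":0,"ay":0,"az":0},{"gripper":0,"tx":-30,"ty":-11,"tz":0,"ax":0,"ay":0,"az":0},{"gripper":0,"tx":-30,"ty":-11,"tz":0,"ax":0,"ay":0,"az":0},{"gripper":0,"tx":-19,"ty":-7,"tz":0,"ax":0,"ay":0,"az":0},{"gripper":0,"tx":-9,"ty":-3,"tz":0,"ax":0,"ay":0,"az":0},{"gripper":0,"tx":0,"ty":0,"tz":0,"ax":0,"ay":0,"az":0}]' && python3 -m creep '[{"gripper":0,"tx":0,"ty":0,"tz":0,"ax":0,"ay":0,"az":0.04},{"gripper":0,"tx":0,"ty":0,"tz":0,"ax":0,"ay":0,"az":0.08},{"gripper":0,"tx":0,"ty":0,"tz":0,"ax":0,"ay":0,"az":0.05},{"gripper":0,"tx":0,"ty":0,"tz":0,"ax":0,"ay":0,"az":0.028},{"gripper":0,"tx":0,"ty":0,"tz":0,"ax":0,"ay":0,"az":0}]'
python3 -c "
from h import *
st()"
```

```text
time_s: 14.65
position: [0.5065, -0.1272, 0.2169]
tcp_rot: [-3.139, -0.001, 1.639]
wrist_force: [0.3, -0.9, -4.7]
grip_width: 0.0119
grip_force: 97.8
time_s: 15.35
position: [0.4636, -0.278, 0.2173]
tcp_rot: [-3.14, -0.001, 1.637]
wrist_force: [0.7, 0.7, -4.7]
grip_width: 0.0121
grip_force: 98.0
time_s: 15.85
position: [0.4647, -0.2761, 0.2181]
tcp_rot: [-3.141, -0.001, 1.443]
wrist_force: [-0.5, 0.3, -4.1]
grip_width: 0.0118
grip_force: 98.0
15.85 [ 0.4647 -0.2761  0.2181] [-3.141e+00 -1.000e-03  1.443e+00] q [-0.68  0.25 -0.07  1.25  0.    1.01] F [-0.5  0.3 -4.1] g 0.0118 98.0
```

```bash
python3 -m creep '[{"gripper":0,"tx":0,"ty":0,"tz":0,"ax":-0.06,"ay":0,"az":0},{"gripper":0,"tx":0,"ty":0,"tz":0,"ax":-0.1,"ay":0,"az":0},{"gripper":0,"tx":0,"ty":0,"tz":0,"ax":-0.1,"ay":0,"az":0},{"gripper":0,"tx":0,"ty":0,"tz":0,"ax":-0.1,"ay":0,"az":0},{"gripper":0,"tx":0,"ty":0,"tz":0,"ax":-0.08,"ay":0,"az":0},{"gripper":0,"tx":0,"ty":0,"tz":0,"ax":-0.06,"ay":0,"az":0},{"gripper":0,"tx":0,"ty":0,"tz":0,"ax":0,"ay":0,"az":0}]'
python3 -c "
from h import *
st(); goto([.464,-.277,.198],[np.pi,0,1.442]); snap('side','s3.png')"
```

```text
time_s: 16.55
position: [0.4624, -0.2753, 0.2167]
tcp_rot: [2.644, -0.001, 1.441]
wrist_force: [0.2, 0.3, -4.1]
grip_width: 0.012
grip_force: 98.2
16.55 [ 0.4624 -0.2753  0.2167] [ 2.644e+00 -1.000e-03  1.441e+00] q [-0.87 -0.07 -0.55  0.71  0.33  0.89] F [ 0.2  0.3 -4.1] g 0.012 98.2
T mm [-1.5 -7.3 17.3] R [ 0.497 -0.001 -0.001]
```

View pics/s3.png

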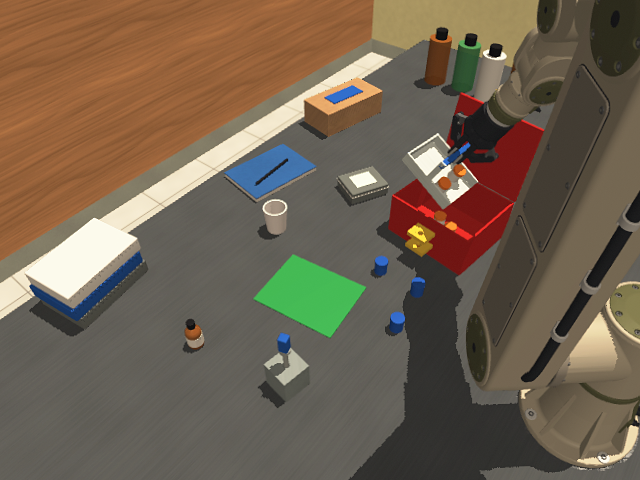

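The tray is tipped 28° over the bin at about (440,170), with both pots still in it and heading for the bin. Next I lower a little and tip further.

```bash
python3 -m creep '[{"gripper":0,"tx":0,"ty":-8,"tz":17,"ax":0,"ay":0,"az":0},{"gripper":0,"tx":0,"ty":0,"tz":0,"ax":-0.08,"ay":0,"az":0},{"gripper":0,"tx":0,"ty":0,"tz":0,"ax":-0.1,"ay":0,"az":0},{"gripper":0,"tx":0,"ty":0,"tz":0,"ax":-0.1,"ay":0,"az":0},{"gripper":0,"tx":0,"ty":0,"tz":0,"ax":-0.1,"ay":0,"az":0},{"gripper":0,"tx":0,"ty":0,"tz":0,"ax":-0.1,"ay":0,"az":0},{"gripper":0,"tx":0,"ty":0,"tz":0,"ax":-0.02,"ay":0,"az":0},{"gripper":0,"tx":0,"ty":0,"tz":0,"ax":0,"ay":0,"az":0}]' && python3 -m creep '[{"gripper":0,"tx":0,"ty":0,"tz":0,"ax":0,"ay":0,"az":0},{"gripper":0,"tx":0,"ty":0,"tz":0,"ax":0,"ay":0,"az":0},{"gripper":0,"tx":0,"ty":0,"tz":0,"ax":0,"ay":0,"az":0},{"gripper":0,"tx":0,"ty":0,"tz":0,"ax":0,"ay":0,"az":0}]'
python3 - <<'E'
from h import *
st(); im,c=snap('side','s4.png')
cv2.imwrite('pics/c4.png',cv2.resize(im[80:290,340:560],None,fx=2,fy=2)[:,:,::-1])
E
```

```text
time_s: 17.4
position: [0.4663, -0.2795, 0.2007]
tcp_rot: [2.145, -0.0, 1.442]
wrist_force: [0.1, -0.3, -4.1]
grip_width: 0.0121
grip_force: 98.7
time_s: 17.8
position: [0.4664, -0.2783, 0.2009]
tcp_rot: [2.143, -0.0, 1.443]
wrist_force: [-0.5, 0.6, -4.0]
grip_width: 0.0121
grip_force: 98.7
17.8 [ 0.4664 -0.2783  0.2009] [ 2.143 -0.     1.443] q [-1.1  -0.16 -1.03 -0.01  0.77  0.9 ] F [-0.5  0.6 -4. ] g 0.0121 98.7
```

View pics/c4.png

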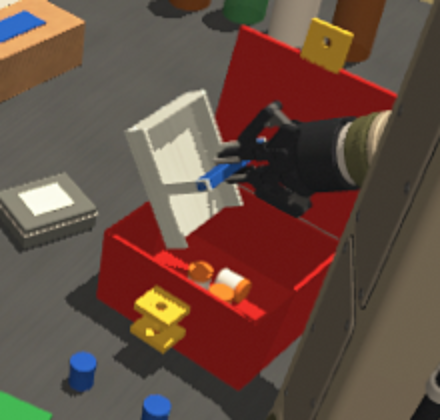

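The tray is at 57° and looks empty. At least three caps show in the bin, around (200–235,270–290) of the crop. I'll level the tray and count from the top.

```bash
python3 -m creep '[{"gripper":0,"tx":0,"ty":0,"tz":0,"ax":0.1,"ay":0,"az":0},{"gripper":0,"tx":0,"ty":0,"tz":0,"ax":0.13,"ay":0,"az":0},{"gripper":0,"tx":0,"ty":0,"tz":0,"ax":0.13,"ay":0,"az":0},{"gripper":0,"tx":0,"ty":0,"tz":0,"ax":0.13,"ay":0,"az":0},{"gripper":0,"tx":0,"ty":0,"tz":0,"ax":0.13,"ay":0,"az":0},{"gripper":0,"tx":0,"ty":0,"tz":0,"ax":0.13,"ay":0,"az":0},{"gripper":0,"tx":0,"ty":0,"tz":0,"ax":0.13,"ay":0,"az":0},{"gripper":0,"tx":0,"ty":0,"tz":0,"ax":0.12,"ay":0,"az":0}]' && python3 -m creep '[{"gripper":0,"tx":0,"ty":0,"tz":-20,"ax":0,"ay":0,"az":0},{"gripper":0,"tx":0,"ty":0,"tz":0,"ax":0,"ay":0,"az":0}]'
python3 - <<'E'
from h import *
# target on mat: tray centre at mat centre; yaw 7.2 -> psi=1.642+(7.2-4.1)deg
goto([.581,.092,.2205],[np.pi,0,1.642])
st(); im,c=snap('top')
m=blobs(im,[50,120,80],[75,255,255],500)
k=max(cv2.findContours(cv2.inRange(cv2.cvtColor(im,cv2.COLOR_RGB2HSV),np.array([50,120,80]),np.array([75,255,255])),0,1)[0],key=cv2.contourArea)
print(cv2.minAreaRect((onz(c,k.reshape(-1,2),.002)[:,:2]*1000).astype(np.float32)))
E
```

```text
time_s: 18.65
position: [0.4676, -0.2787, 0.2019]
tcp_rot: [-3.139, 0.001, 1.444]
wrist_force: [-0.6, -0.5, -4.3]
grip_width: 0.0118
grip_force: 98.5
time_s: 18.85
position: [0.4688, -0.2793, 0.2214]
tcp_rot: [3.14, -0.0, 1.444]
wrist_force: [0.8, -1.4, -3.0]
grip_width: 0.0117
grip_force: 98.7
T mm [382.5  64.4   1.1] R [ 0.002  0.    -0.198]
18.85 [ 0.4688 -0.2793  0.2214] [ 3.14  -0.     1.444] q [-0.68  0.26 -0.05  1.26  0.    1.01] F [ 0.8 -1.4 -3. ] g 0.0117 98.7
((580.5283813476562, 91.74442291259766), (198.42465209960938, 159.11962890625), 7.1516900062561035)
```

```bash
python3 -m creep '[{"gripper":0,"tx":47.8,"ty":8,"tz":0,"ax":0,"ay":0,"az":0},{"gripper":0,"tx":47.8,"ty":8,"tz":0,"ax":0,"ay":0,"az":0},{"gripper":0,"tx":47.8,"ty":8,"tz":0,"ax":0,"ay":0,"az":0},{"gripper":0,"tx":47.8,"ty":8,"tz":0,"ax":0,"ay":0,"az":0},{"gripper":0,"tx":47.8,"ty":8,"tz":0,"ax":0,"ay":0,"az":0},{"gripper":0,"tx":47.8,"ty":8,"tz":0,"ax":0,"ay":0,"az":0},{"gripper":0,"tx":47.8,"ty":8,"tz":0,"ax":0,"ay":0,"az":0},{"gripper":0,"tx":47.8,"ty":8,"tz":0,"ax":0,"ay":0,"az":0}]' && python3 -m creep '[{"gripper":0,"tx":0,"ty":0,"tz":0,"ax":0,"ay":0,"az":-0.1},{"gripper":0,"tx":0,"ty":0,"tz":0,"ax":0,"ay":0,"az":-0.1},{"gripper":0,"tx":0,"ty":0,"tz":40,"ax":0,"ay":0,"az":0},{"gripper":0,"tx":0,"ty":0,"tz":40,"ax":0,"ay":0,"az":0},{"gripper":0,"tx":0,"ty":0,"tz":35,"ax":0,"ay":0,"az":0},{"gripper":0,"tx":0,"ty":0,"tz":20,"ax":0,"ay":0,"az":0},{"gripper":0,"tx":0,"ty":0,"tz":0,"ax":0,"ay":0,"az":0},{"gripper":0,"tx":0,"ty":0,"tz":0,"ax":0,"ay":0,"az":0}]'
python3 -c "
from h import *
st();im,c=snap('top','t5.png');im,c=snap('top','t5.png')
for b,t in blobs(im,[6,130,40],[20,255,255],40): print(b,t.tolist(),onz(c,[b],.036).round(4))
cv2.imwrite('pics/c5.png',cv2.resize(im[230:400,180:540],None,fx=2.2,fy=2.2)[:,:,::-1])
"
```

```text
time_s: 19.7
position: [0.5782, 0.0945, 0.2211]
tcp_rot: [3.141, -0.002, 1.442]
wrist_force: [1.5, -0.5, -3.7]
grip_width: 0.0121
grip_force: 98.6
time_s: 20.5
position: [0.5779, 0.0927, 0.0864]
tcp_rot: [-3.141, -0.001, 1.642]
wrist_force: [0.7, 0.1, -3.6]
grip_width: 0.0119
grip_force: 98.6
20.5 [0.5779 0.0927 0.0864] [-3.141e+00 -1.000e-03  1.642e+00] q [ 0.02  0.41 -0.17  0.98  0.    1.52] F [ 0.7  0.1 -3.6] g 0.0119 98.6
[568.3  78. ] [513, 38, 116, 79, 3784] [[ 0.9698 -0.5468  0.036 ]]
[617.8  92.3] [606, 86, 21, 12, 82] [[ 0.9331 -0.6598  0.036 ]]
[179.7 210.5] [173, 203, 12, 15, 105] [[0.6806 0.343  0.036 ]]
[404.2 307.4] [402, 297, 5, 23, 56] [[ 0.4586 -0.14    0.036 ]]
[424.8 310.3] [420, 297, 9, 28, 139] [[ 0.4514 -0.1829  0.036 ]]
[470.4 301.6] [463, 296, 16, 15, 142] [[ 0.4669 -0.28    0.036 ]]
[605.7 326.4] [595, 310, 23, 35, 726] [[ 0.4061 -0.5649  0.036 ]]
[462.2 319.9] [455, 315, 16, 15, 88] [[ 0.4294 -0.2602  0.036 ]]
[435.5 331.2] [432, 324, 9, 15, 82] [[ 0.4077 -0.203   0.036 ]]
[478.8 327.1] [471, 325, 16, 5, 64] [[ 0.4136 -0.2941  0.036 ]]
```

View pics/c5.png

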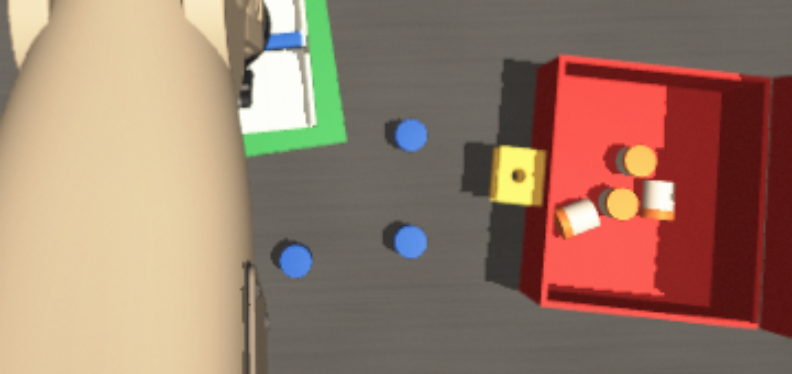

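All four pots are in the bin: two standing and two lying. Now I'll set the tray down.

```bash
python3 -m creep '[{"gripper":0,"tx":0,"ty":2,"tz":8,"ax":0,"ay":0,"az":0},{"gripper":0,"tx":0,"ty":0,"tz":4,"ax":0,"ay":0,"az":0},{"gripper":0,"tx":0,"ty":0,"tz":2,"ax":0,"ay":0,"az":0},{"gripper":0,"tx":0,"ty":0,"tz":1,"ax":0,"ay":0,"az":0},{"gripper":0,"tx":0,"ty":0,"tz":0,"ax":0,"ay":0,"az":0},{"gripper":0,"tx":0,"ty":0,"tz":0,"ax":0,"ay":0,"az":0}]'
```

```text
time_s: 21.2
position: [0.5804, 0.0931, 0.0726]
tcp_rot: [-3.142, -0.001, 1.643]
wrist_force: [-2.9, 0.2, 7.6]
grip_width: 0.0122
grip_force: 100.2
```

```bash
python3 -m creep '[{"gripper":0.5,"tx":0,"ty":0,"tz":0,"ax":0,"ay":0,"az":0},{"gripper":0.5,"tx":0,"ty":0,"tz":0,"ax":0,"ay":0,"az":0},{"gripper":0.5,"tx":0,"ty":0,"tz":0,"ax":0,"ay":0,"az":0},{"gripper":0.5,"tx":0,"ty":0,"tz":-20,"ax":0,"ay":0,"az":0},{"gripper":0.5,"tx":0,"ty":0,"tz":-40,"ax":0,"ay":0,"az":0},{"gripper":0.5,"tx":0,"ty":0,"tz":-50,"ax":0,"ay":0,"az":0},{"gripper":0.5,"tx":0,"ty":0,"tz":-50,"ax":0,"ay":0,"az":0},{"gripper":0.2,"tx":0,"ty":0,"tz":-50,"ax":0,"ay":0,"az":0}]' 30 && python3 -m creep '[{"gripper":0,"tx":0,"ty":0,"tz":-50,"ax":0,"ay":0,"az":0},{"gripper":0,"tx":0,"ty":0,"tz":-50,"ax":0,"ay":0,"az":0},{"gripper":0,"tx":0,"ty":0,"tz":-50,"ax":0,"ay":0,"az":0.1},{"gripper":0,"tx":0,"ty":0,"tz":0,"ax":0,"ay":0,"az":0.1},{"gripper":0,"tx":0,"ty":0,"tz":0,"ax":0,"ay":0,"az":0},{"gripper":0,"tx":0,"ty":0,"tz":0,"ax":0,"ay":0,"az":0}]'
cat >> h.py <<'E'
BC=np.array([.438,-.274]); BY=np.radians(-97.2); ex=np.array([np.cos(BY),np.sin(BY)]); ey=np.array([-ex[1],ex[0]])
def binp(x,y,z): return np.r_[BC+ex*x+ey*y,z]
E
python3 - <<'E'
from h import *
from scipy.optimize import minimize_scalar
s=st(); c=manip.get_calibration('top')
f=lambda a:np.linalg.norm(proj(c,binp(.095-.213*np.cos(a)+.008*np.sin(a)*0,0,.1105+.213*np.sin(a)))[0]-[608.7,327.5])
r=minimize_scalar(f,bounds=(1.2,1.9),method='bounded'); print('lid',r.x,r.fun)
goto(binp(.225,0,.4),[np.pi,0,1.445])
E
```

```text
time_s: 22.0
position: [0.5802, 0.0928, 0.2827]
tcp_rot: [-3.14, -0.001, 1.643]
wrist_force: [1.5, -0.0, 0.5]
grip_width: 0.0294
grip_force: 0.0
time_s: 22.6
position: [0.5807, 0.0927, 0.4295]
tcp_rot: [-3.138, -0.0, 1.445]
wrist_force: [-0.3, -0.3, 0.5]
grip_width: -0.0002
grip_force: 0.0
22.6 [0.5807 0.0927 0.4295] [-3.138 -0.     1.445] q [0.02 0.4  0.66 1.84 0.   1.72] F [-0.3 -0.3  0.5] g -0.0002 0.0
lid 1.726414718056718 1.050210331791433
T mm [-606.7  -95.5   29.6] R [-0.003 -0.     0.   ]
```

```bash
python3 -m creep '[{"gripper":0,"tx":-46.7,"ty":-7.3,"tz":0,"ax":0,"ay":0,"az":0},{"gripper":0,"tx":-46.7,"ty":-7.3,"tz":0,"ax":0,"ay":0,"az":0},{"gripper":0,"tx":-46.7,"ty":-7.3,"tz":0,"ax":0,"ay":0,"az":0},{"gripper":0,"tx":-46.7,"ty":-7.3,"tz":0,"ax":0,"ay":0,"az":0},{"gripper":0,"tx":-46.7,"ty":-7.3,"tz":0,"ax":0,"ay":0,"az":0},{"gripper":0,"tx":-46.7,"ty":-7.3,"tz":0,"ax":0,"ay":0,"az":0},{"gripper":0,"tx":-46.7,"ty":-7.3,"tz":0,"ax":0,"ay":0,"az":0}]' && python3 -m creep '[{"gripper":0,"tx":-46.7,"ty":-7.3,"tz":0,"ax":0,"ay":0,"az":0},{"gripper":0,"tx":-46.7,"ty":-7.3,"tz":0,"ax":0,"ay":0,"az":0},{"gripper":0,"tx":-46.7,"ty":-7.3,"tz":0,"ax":0,"ay":0,"az":0},{"gripper":0,"tx":-46.7,"ty":-7.3,"tz":0,"ax":0,"ay":0,"az":0},{"gripper":0,"tx":-46.7,"ty":-7.3,"tz":0,"ax":0,"ay":0,"az":0},{"gripper":0,"tx":-46.7,"ty":-7.3,"tz":0,"ax":0,"ay":0,"az":0},{"gripper":0,"tx":0,"ty":0,"tz":0,"ax":0,"ay":0,"az":0},{"gripper":0,"tx":0,"ty":0,"tz":0,"ax":0,"ay":0,"az":0}]'
python3 - <<'E'
from h import *
s=st()
p=s['position']; d=p[:2]-BC; print('bin frame',d@ex,d@ey)
for a in np.radians([100,90,75,60,45,30,20,10,5,0]):
    cl=.012*np.sin(a); r=.16
    print(round(np.degrees(a)), 'bx',round(.095-r*np.cos(a)+(.010+cl)*np.sin(a),4),'z',round(.1105+r*np.sin(a)+(.010+cl)*np.cos(a),4))
E
```

```text
time_s: 23.3
position: [0.4867, -0.2262, 0.4286]
tcp_rot: [-3.136, -0.003, 1.445]
wrist_force: [1.5, -1.1, 0.5]
grip_width: 0.0003
grip_force: 0.0
time_s: 24.1
position: [0.4083, -0.4984, 0.4268]
tcp_rot: [-3.136, -0.006, 1.442]
wrist_force: [0.3, 0.2, 1.0]
grip_width: 0.0002
grip_force: 0.0
24.1 [ 0.4083 -0.4984  0.4268] [-3.136 -0.006  1.442] q [-1.01  0.57  0.94  1.94 -0.    0.69] F [0.3 0.2 1. ] g 0.0002 0.0
bin frame 0.226370776933811 -0.001336668467195003
100 bx 0.1443 z 0.2643
90 bx 0.117 z 0.2705
75 bx 0.0744 z 0.2706
60 bx 0.0327 z 0.2593
45 bx -0.0051 z 0.2367
30 bx -0.0356 z 0.2044
20 bx -0.0505 z 0.1785
10 bx -0.0605 z 0.1502
5 bx -0.0634 z 0.1354
0 bx -0.065 z 0.1205
```

```bash
python3 -m creep '[{"gripper":0,"tx":0,"ty":0,"tz":50,"ax":0,"ay":0,"az":0},{"gripper":0,"tx":0,"ty":0,"tz":50,"ax":0,"ay":0,"az":0},{"gripper":0,"tx":0,"ty":0,"tz":46,"ax":0,"ay":0,"az":0},{"gripper":0,"tx":20,"ty":0,"tz":0,"ax":0,"ay":0,"az":0},{"gripper":0,"tx":20,"ty":0,"tz":0,"ax":0,"ay":0,"az":0},{"gripper":0,"tx":20,"ty":0,"tz":0,"ax":0,"ay":0,"az":0},{"gripper":0,"tx":20,"ty":0,"tz":2,"ax":0,"ay":0,"az":0},{"gripper":0,"tx":15,"ty":0,"tz":4,"ax":0,"ay":0,"az":0}]' && python3 -m creep '[{"gripper":0,"tx":15,"ty":0,"tz":3,"ax":0,"ay":0,"az":0},{"gripper":0,"tx":21,"ty":0,"tz":0,"ax":0,"ay":0,"az":0},{"gripper":0,"tx":21,"ty":0,"tz":0,"ax":0,"ay":0,"az":0},{"gripper":0,"tx":21,"ty":0,"tz":4,"ax":0,"ay":0,"az":0},{"gripper":0,"tx":21,"ty":0,"tz":7,"ax":0,"ay":0,"az":0}]'
python3 - <<'E'
from h import *
s=st()
p=s['position']; d=p[:2]-BC; print('bin frame',d@ex,d@ey)
E
```

```text
time_s: 24.9
position: [0.4217, -0.4005, 0.2852]
tcp_rot: [-3.141, 0.001, 1.446]
wrist_force: [-0.1, -2.5, 1.7]
grip_width: -0.0001
grip_force: 0.0
time_s: 25.4
position: [0.4337, -0.3029, 0.2708]
tcp_rot: [-3.141, 0.001, 1.446]
wrist_force: [0.4, -1.9, -1.6]
grip_width: 0.0003
grip_force: 1.0
25.4 [ 0.4337 -0.3029  0.2708] [-3.141e+00  1.000e-03  1.446e+00] q [-0.76  0.22  0.01  1.37 -0.    0.94] F [ 0.4 -1.9 -1.6] g 0.0003 1.0
bin frame 0.029243948640361464 -0.0006539033827134777
```

```bash
python3 -m creep '[{"gripper":0,"tx":17,"ty":0,"tz":16,"ax":0,"ay":0,"az":0},{"gripper":0,"tx":17,"ty":0,"tz":17,"ax":0,"ay":0,"az":0},{"gripper":0,"tx":15,"ty":0,"tz":16,"ax":0,"ay":0,"az":0},{"gripper":0,"tx":15,"ty":0,"tz":16,"ax":0,"ay":0,"az":0},{"gripper":0,"tx":8,"ty":0,"tz":13,"ax":0,"ay":0,"az":0},{"gripper":0,"tx":7,"ty":0,"tz":13,"ax":0,"ay":0,"az":0},{"gripper":0,"tx":5,"ty":0,"tz":14,"ax":0,"ay":0,"az":0},{"gripper":0,"tx":5,"ty":0,"tz":14,"ax":0,"ay":0,"az":0}]' && python3 -m creep '[{"gripper":0,"tx":3,"ty":0,"tz":10,"ax":0,"ay":0,"az":0},{"gripper":0,"tx":2,"ty":0,"tz":9,"ax":0,"ay":0,"az":0},{"gripper":0,"tx":0,"ty":0,"tz":5,"ax":0,"ay":0,"az":0},{"gripper":0,"tx":0,"ty":0,"tz":3,"ax":0,"ay":0,"az":0},{"gripper":0,"tx":0,"ty":0,"tz":2,"ax":0,"ay":0,"az":0},{"gripper":0,"tx":0,"ty":0,"tz":0,"ax":0,"ay":0,"az":0}]'
```

```text
time_s: 26.2
position: [0.4445, -0.2145, 0.1515]
tcp_rot: [-3.141, -0.0, 1.447]
wrist_force: [-0.3, -1.5, 0.8]
grip_width: 0.0
grip_force: 0.7
time_s: 26.8
position: [0.4458, -0.2122, 0.1225]
tcp_rot: [-3.14, -0.001, 1.443]
wrist_force: [-0.9, -0.4, 0.9]
grip_width: -0.0001
grip_force: 0.0
```

Contact is close to shut height, so I'll press down gently until the force rises.

```bash
python3 -m creep '[{"gripper":0,"tx":0,"ty":0,"tz":2,"ax":0,"ay":0,"az":0},{"gripper":0,"tx":0,"ty":0,"tz":2,"ax":0,"ay":0,"az":0},{"gripper":0,"tx":0,"ty":0,"tz":0,"ax":0,"ay":0,"az":0}]' && python3 -m creep '[{"gripper":0,"tx":0,"ty":0,"tz":1,"ax":0,"ay":0,"az":0},{"gripper":0,"tx":0,"ty":0,"tz":1,"ax":0,"ay":0,"az":0},{"gripper":0,"tx":0,"ty":0,"tz":0,"ax":0,"ay":0,"az":0},{"gripper":0,"tx":0,"ty":0,"tz":0,"ax":0,"ay":0,"az":0}]'
```

```text
time_s: 27.1
position: [0.4459, -0.2122, 0.1186]
tcp_rot: [-3.14, -0.0, 1.443]
wrist_force: [-0.6, -0.1, 0.3]
grip_width: 0.0
grip_force: 0.0
time_s: 27.5
position: [0.446, -0.2123, 0.1184]
tcp_rot: [-3.141, 0.0, 1.443]
wrist_force: [-3.5, 2.8, 13.8]
grip_width: -0.0001
grip_force: 6.9
```

```bash
python3 -m creep '[{"gripper":0,"tx":0,"ty":0,"tz":-30,"ax":0,"ay":0,"az":0},{"gripper":0.3,"tx":0,"ty":0,"tz":-50,"ax":0,"ay":0,"az":0},{"gripper":0.5,"tx":0,"ty":0,"tz":-50,"ax":0,"ay":0,"az":0},{"gripper":0.5,"tx":0,"ty":0,"tz":-30,"ax":0,"ay":0,"az":0},{"gripper":0.5,"tx":0,"ty":0,"tz":0,"ax":0,"ay":0,"az":0}]'
python3 - <<'E'
from h import *
s=st()
L=[]
for n in('top','side'):
    im,c=snap(n,'p6'+n+'.png')
    for b,t in blobs(im,[105,150,60],[125,255,255],60):
        if t[4]<500: print(n,b,t.tolist(),onz(c,[b],.134).round(4))
    if n=='top': T=im
cv2.imwrite('pics/c6.png',np.vstack([cv2.resize(T[280:335,160:235],(600,440)[:2]),])[:,:,::-1])
E
```

```text
time_s: 28.0
position: [0.448, -0.2136, 0.2815]
tcp_rot: [3.135, 0.004, 1.443]
wrist_force: [0.1, -1.2, 0.2]
grip_width: 0.0427
grip_force: 0.0
28.0 [ 0.448  -0.2136  0.2815] [3.135 0.004 1.443] q [-0.61  0.14 -0.05  1.37 -0.    1.09] F [ 0.1 -1.2  0.2] g 0.0427 0.0
top [289.2 250.5] [263, 245, 53, 12, 332] [[0.5724 0.0901 0.134 ]]
top [366.4 291.1] [360, 285, 14, 13, 150] [[ 0.491  -0.0557  0.134 ]]
top [185.2 304.2] [178, 299, 15, 11, 127] [[0.4736 0.2915 0.134 ]]
top [365.5 339.2] [359, 332, 14, 15, 156] [[ 0.4016 -0.051   0.134 ]]
top [314.  348.1] [307, 341, 14, 15, 161] [[0.3873 0.0456 0.134 ]]
side [343.1  94.2] [325, 86, 38, 18, 287] [[ 0.9134 -0.4724  0.134 ]]
side [310.3 266.7] [293, 250, 33, 36, 328] [[0.5529 0.1187 0.134 ]]
side [380.7 265.3] [375, 256, 13, 20, 215] [[0.444 0.028 0.134]]
side [417.1 286.7] [410, 277, 15, 21, 233] [[0.3569 0.0308 0.134 ]]
side [396.4 322.2] [389, 313, 16, 20, 253] [[0.3428 0.1269 0.134 ]]
side [283.5 342.5] [277, 333, 13, 20, 203] [[0.4756 0.2873 0.134 ]]
```

View pics/p6top.png

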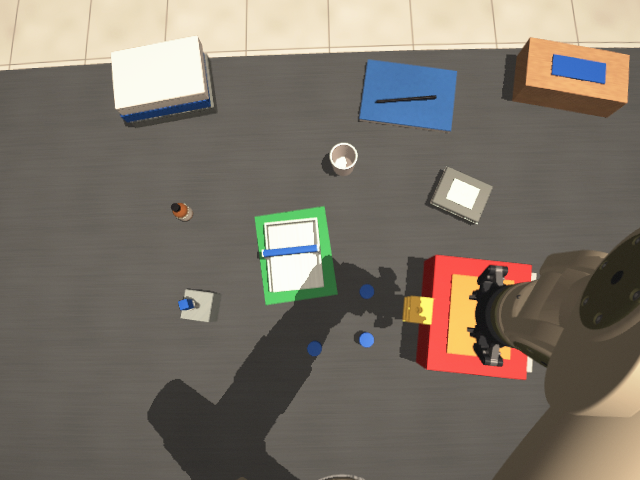

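The lid is shut and the tray stands on the mat. The pin grip is at (185,304) top view, about (0.4745, 0.289) in world.

```bash
python3 -c "
from h import *
goto([.4745,.289,.26],[np.pi,0,1.443])"
```

```text
T mm [500.9 -36.   16.8] R [-0.  0. -0.]
```

```bash
python3 -m creep '[{"gripper":0.5,"tx":45.5,"ty":-3.3,"tz":1.5,"ax":0,"ay":0,"az":0},{"gripper":0.5,"tx":45.5,"ty":-3.3,"tz":1.5,"ax":0,"ay":0,"az":0},{"gripper":0.5,"tx":45.5,"ty":-3.3,"tz":1.5,"ax":0,"ay":0,"az":0},{"gripper":0.5,"tx":45.5,"ty":-3.3,"tz":1.5,"ax":0,"ay":0,"az":0},{"gripper":0.5,"tx":45.5,"ty":-3.3,"tz":1.5,"ax":0,"ay":0,"az":0},{"gripper":0.5,"tx":45.5,"ty":-3.3,"tz":1.5,"ax":0,"ay":0,"az":0},{"gripper":0.5,"tx":45.5,"ty":-3.3,"tz":1.5,"ax":0,"ay":0,"az":0},{"gripper":0.5,"tx":45.5,"ty":-3.3,"tz":1.5,"ax":0,"ay":0,"az":0}]' && python3 -m creep '[{"gripper":0.5,"tx":45.5,"ty":-3.3,"tz":1.5,"ax":0,"ay":0,"az":0},{"gripper":0.5,"tx":45.5,"ty":-3.3,"tz":1.5,"ax":0,"ay":0,"az":0},{"gripper":0.5,"tx":45.5,"ty":-3.3,"tz":1.5,"ax":0,"ay":0,"az":0},{"gripper":0.5,"tx":0,"ty":0,"tz":0,"ax":0,"ay":0,"az":0},{"gripper":0.5,"tx":0,"ty":0,"tz":0,"ax":0,"ay":0,"az":0},{"gripper":0.5,"tx":0,"ty":0,"tz":0,"ax":0,"ay":0,"az":0}]'
python3 - <<'E'
from h import *
s=st(); im,c=snap('wrist','w7.png')
for b,t in blobs(im,[100,120,30],[125,255,255],300):print(b,t.tolist(),onz(c,[b],.152).round(4),onz(c,[b],.134).round(4))
E
```

```text
time_s: 28.9
position: [0.4649, 0.154, 0.2627]
tcp_rot: [-3.137, 0.001, 1.443]
wrist_force: [1.9, -0.5, 0.7]
grip_width: 0.0428
grip_force: 0.0
time_s: 29.5
position: [0.4731, 0.288, 0.2591]
tcp_rot: [-3.138, 0.001, 1.442]
wrist_force: [0.5, -0.1, 0.1]
grip_width: 0.0431
grip_force: 0.0
29.5 [0.4731 0.288  0.2591] [-3.138e+00  1.000e-03  1.442e+00] q [0.4  0.27 0.05 1.36 0.   2.1 ] F [ 0.5 -0.1  0.1] g 0.0431 0.0
[267.4 411. ] [252, 389, 30, 43, 987] [[0.4166 0.1616 0.152 ]] [[0.4118 0.1467 0.134 ]]
```

View pics/w7.png

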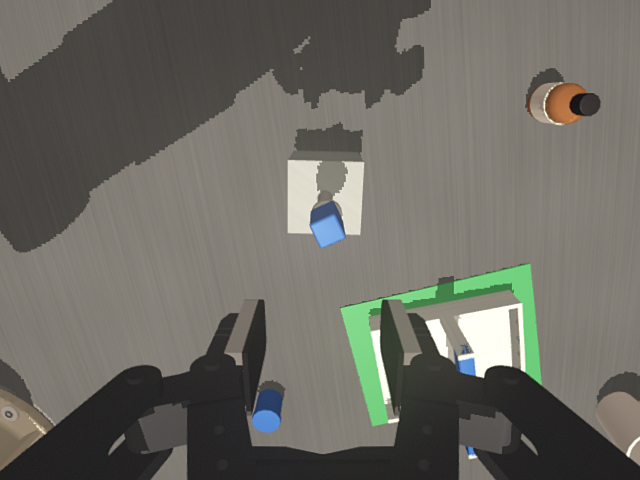

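The pin grip's top face is at about (328,225), turned roughly 20° relative to the fingers. The holder top is at (326,197).

```bash
python3 - <<'E'
from h import *
im=cv2.imread('pics/w7.png')[:,:,::-1].copy(); c=manip.get_calibration('wrist')
sub=im[195:255,300:355]; h=cv2.cvtColor(sub,cv2.COLOR_RGB2HSV)
m=cv2.inRange(h,np.array([95,90,60]),np.array([130,255,255]))
v=h[...,2][m>0]; print(np.histogram(v,8))
t,_=cv2.threshold(v.reshape(-1,1),0,255,cv2.THRESH_OTSU); print('otsu',t)
for nm,mm,z in(('top',m&(h[...,2]>t).astype(np.uint8)*255,.152),('all',m,.152)):
    k=np.argwhere(mm)[:,::-1]+[300,195]; k=k.astype(float); r=cv2.minAreaRect((onz(c,k,z)[:,:2]*1000).astype(np.float32)); print(nm,len(k),k.mean(0),r,onz(c,[k.mean(0)],z).round(4))
g=im[150:240,280:370]; hg=cv2.cvtColor(g,cv2.COLOR_RGB2HSV); mm=cv2.inRange(hg,np.array([0,0,185]),np.array([180,60,255]))
k=np.argwhere(mm)[:,::-1]+[280,150]; print('holder',cv2.minAreaRect((onz(c,k.astype(float),.065)[:,:2]*1000).astype(np.float32)))
E
```

```text
(array([146, 205,  17,  20,  31,  44,  74, 586]), array([ 94., 112., 130., 148., 166., 184., 202., 220., 238.]))
otsu 169.0
top 732 [327.18579235 230.97677596] ((476.7401428222656, 290.19097900390625), (16.940200805664062, 16.98162841796875), 17.726619720458984) [[0.4767 0.2903 0.152 ]]
all 1123 [326.66785396 224.90917186] ((476.7218933105469, 294.068115234375), (19.394371032714844, 24.703977584838867), 16.53165626525879) [[0.4769 0.2942 0.152 ]]
holder ((475.6004943847656, 291.2819519042969), (60.173927307128906, 59.63884735107422), 81.07392883300781)
```

```bash
python3 -m creep '[{"gripper":0.5,"tx":0,"ty":0,"tz":0,"ax":0,"ay":0,"az":-0.14},{"gripper":0.5,"tx":0,"ty":0,"tz":0,"ax":0,"ay":0,"az":-0.14},{"gripper":0.5,"tx":0,"ty":0,"tz":0,"ax":0,"ay":0,"az":-0.14},{"gripper":0.5,"tx":0,"ty":0,"tz":0,"ax":0,"ay":0,"az":-0.018},{"gripper":0.5,"tx":0,"ty":0,"tz":0,"ax":0,"ay":0,"az":0},{"gripper":0.5,"tx":0,"ty":0,"tz":0,"ax":0,"ay":0,"az":0}]'
cat >> h.py <<'E'
def griptop(im,c,px,z,w=35):
    x0,y0=int(px[0])-w,int(px[1])-w; h=cv2.cvtColor(im[y0:y0+2*w,x0:x0+2*w],cv2.COLOR_RGB2HSV)
    m=cv2.inRange(h,np.array([95,90,170]),np.array([130,255,255])); k=(np.argwhere(m)[:,::-1]+[x0,y0]).astype(float)
    r=cv2.minAreaRect((onz(c,k,z)[:,:2]*1000).astype(np.float32)); return k.mean(0),r
E
python3 - <<'E'
from h import *
s=st(); im,c=snap('wrist','w8.png'); px=proj(c,[.4762,.2902,.152])[0]
print(px,griptop(im,c,px,.152))
goto([.4762,.2902,.12],[np.pi,0,1.88])
E
```

```text
time_s: 30.15
position: [0.4739, 0.2883, 0.2605]
tcp_rot: [-3.141, -0.001, 1.878]
wrist_force: [0.3, -0.3, -0.1]
grip_width: 0.0424
grip_force: 0.0
30.15 [0.4739 0.2883 0.2605] [-3.141e+00 -1.000e-03  1.878e+00] q [0.4  0.27 0.06 1.36 0.   1.67] F [ 0.3 -0.3 -0.1] g 0.0424 0.0
[325.35275495 233.02246721] (array([325.2745098 , 232.52240896]), ((476.2152404785156, 290.47991943359375), (16.767074584960938, 16.146520614624023), 17.524980545043945))
T mm [  0.7   2.9 140.5] R [-0.001 -0.001 -0.002]
```

```bash
python3 -m creep '[{"gripper":0.5,"tx":1,"ty":2.9,"tz":45,"ax":0,"ay":0,"az":0},{"gripper":0.5,"tx":0,"ty":0,"tz":45,"ax":0,"ay":0,"az":0},{"gripper":0.5,"tx":0,"ty":0,"tz":30,"ax":0,"ay":0,"az":0},{"gripper":0.5,"tx":0,"ty":0,"tz":18,"ax":0,"ay":0,"az":0},{"gripper":0.5,"tx":0,"ty":0,"tz":0,"ax":0,"ay":0,"az":0},{"gripper":0.5,"tx":0,"ty":0,"tz":0,"ax":0,"ay":0,"az":0}]' && python3 -m creep '[{"gripper":0,"tx":0,"ty":0,"tz":0,"ax":0,"ay":0,"az":0},{"gripper":0,"tx":0,"ty":0,"tz":0,"ax":0,"ay":0,"az":0},{"gripper":0,"tx":0,"ty":0,"tz":0,"ax":0,"ay":0,"az":0},{"gripper":0,"tx":0,"ty":0,"tz":0,"ax":0,"ay":0,"az":0},{"gripper":0,"tx":0,"ty":0,"tz":0,"ax":0,"ay":0,"az":0}]' 50
```

```text
time_s: 30.8
position: [0.4761, 0.2909, 0.1228]
tcp_rot: [-3.14, -0.001, 1.88]
wrist_force: [-0.3, 0.3, 0.8]
grip_width: 0.0426
grip_force: 0.0
time_s: 31.3
position: [0.476, 0.2911, 0.1241]
tcp_rot: [3.142, -0.002, 1.881]
wrist_force: [-2.8, -0.7, 6.1]
grip_width: 0.0166
grip_force: 48.5
```

```bash
python3 -m creep '[{"gripper":0,"tx":0,"ty":0,"tz":-15,"ax":0,"ay":0,"az":0},{"gripper":0,"tx":0,"ty":0,"tz":-30,"ax":0,"ay":0,"az":0},{"gripper":0,"tx":0,"ty":0,"tz":-40,"ax":0,"ay":0,"az":0},{"gripper":0,"tx":0,"ty":0,"tz":-40,"ax":0,"ay":0,"az":0},{"gripper":0,"tx":0,"ty":0,"tz":-40,"ax":0,"ay":0,"az":0},{"gripper":0,"tx":0,"ty":0,"tz":-10,"ax":0,"ay":0,"az":0},{"gripper":0,"tx":0,"ty":0,"tz":0,"ax":0,"ay":0,"az":0}]'; python3 -c "
from h import *
goto([.4528,-.157,.295],[np.pi,0,1.88])"
```

```text
time_s: 32.0
position: [0.4775, 0.2913, 0.3002]
tcp_rot: [3.137, -0.002, 1.881]
wrist_force: [0.2, -0.2, -0.6]
grip_width: 0.0168
grip_force: 49.3
T mm [-419.4 -160.3    3.7] R [ 0.005 -0.002  0.001]
```

```bash
python3 -m creep '[{"gripper":0,"tx":-20,"ty":-7.7,"tz":0,"ax":0,"ay":0,"az":0},{"gripper":0,"tx":-37,"ty":-14,"tz":0,"ax":0,"ay":0,"az":0},{"gripper":0,"tx":-37,"ty":-14,"tz":0,"ax":0,"ay":0,"az":0},{"gripper":0,"tx":-37,"ty":-14,"tz":0,"ax":0,"ay":0,"az":0},{"gripper":0,"tx":-37,"ty":-14,"tz":0,"ax":0,"ay":0,"az":0},{"gripper":0,"tx":-37,"ty":-14,"tz":0,"ax":0,"ay":0,"az":0},{"gripper":0,"tx":-37,"ty":-14,"tz":0,"ax":0,"ay":0,"az":0},{"gripper":0,"tx":-37,"ty":-14,"tz":0,"ax":0,"ay":0,"az":0}]' && python3 -m creep '[{"gripper":0,"tx":-37,"ty":-14,"tz":0,"ax":0,"ay":0,"az":0},{"gripper":0,"tx":-37,"ty":-14,"tz":0,"ax":0,"ay":0,"az":0},{"gripper":0,"tx":-37,"ty":-14,"tz":0,"ax":0,"ay":0,"az":0},{"gripper":0,"tx":-20,"ty":-8,"tz":0,"ax":0,"ay":0,"az":0},{"gripper":0,"tx":-9,"ty":-4,"tz":0,"ax":0,"ay":0,"az":0},{"gripper":0,"tx":0,"ty":0,"tz":0,"ax":0,"ay":0,"az":0},{"gripper":0,"tx":0,"ty":0,"tz":0,"ax":0,"ay":0,"az":0},{"gripper":0,"tx":0,"ty":0,"tz":0,"ax":0,"ay":0,"az":0}]'
python3 - <<'E'
from h import *
s=st(); im,c=snap('wrist','w9.png'); p=s['position']
print('tip exp',proj(c,p-[0,0,.118]),'hole exp',proj(c,[.4528,-.157,.1185]))
np.savez('w9.npz',T=c['world_from_camera'],K=c['mtx'],D=c['distortion'],p=p)
i2,c2=snap('side','s9.png'); print('side tip',proj(c2,p-[0,0,.118]),'hole',proj(c2,[.4528,-.157,.1185]))
e=proj(c,[.4528,-.157,.1185])[0].astype(int)
cv2.imwrite('pics/c9.png',cv2.resize(im[:260,190:460],None,fx=2.2,fy=2.2)[:,:,::-1])
E
```

```text
time_s: 32.8
position: [0.4596, -0.0085, 0.2953]
tcp_rot: [-3.138, -0.003, 1.881]
wrist_force: [1.3, 0.4, -1.0]
grip_width: 0.0172
grip_force: 49.2
time_s: 33.6
position: [0.452, -0.1557, 0.2969]
tcp_rot: [-3.14, -0.002, 1.882]
wrist_force: [0.6, -0.1, -1.4]
grip_width: 0.0175
grip_force: 49.3
33.6 [ 0.452  -0.1557  0.2969] [-3.140e+00 -2.000e-03  1.882e+00] q [-0.5   0.11 -0.05  1.41  0.    0.76] F [ 0.6 -0.1 -1.4] g 0.0175 49.3
tip exp [[320.94401088 230.37519527]] hole exp [[321.71596273 209.25232001]]
side tip [[426.65724509 200.16017994]] hole [[422.90116054 220.21983869]]
```

View pics/c9.png

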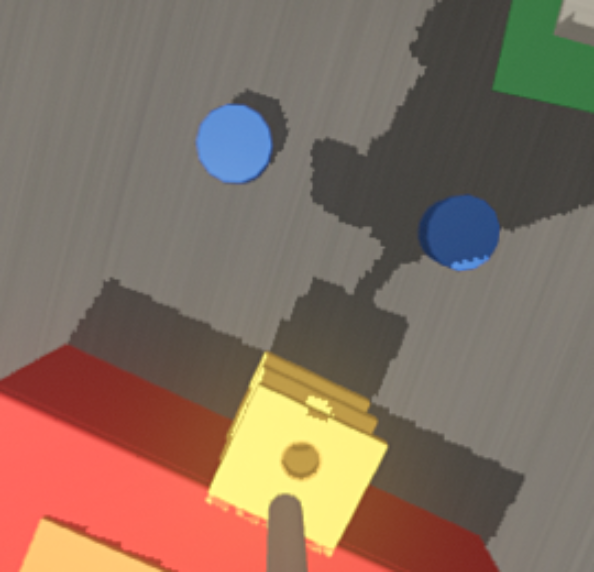

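In the crop, the lid hole is at (300,459), full image (326.4,208.6). The pin's foot is at (286,500), full image (320,228), slightly left of the hole.

```bash
python3 - <<'E'
from h import *
d=np.load('w9.npz'); c=dict(mtx=d['K'],distortion=d['D'],world_from_camera=d['T'])
im=cv2.imread('pics/w9.png')[:,:,::-1]
# refine hole: darker pixels inside lug
x0,y0=315,198; g=cv2.cvtColor(im[y0:y0+22,x0:x0+24].copy(),cv2.COLOR_RGB2HSV)[...,2]
m=(g<200).astype(np.uint8); n,l,s,cc=cv2.connectedComponentsWithStats(m); print([(cc[i]+[x0,y0],s[i].tolist()) for i in range(1,n)])
h=onz(c,[(326.4,208.6)],.1185); t=onz(c,[(320,230)],.179); print('hole',h,'tip',t,'tcp',d['p'])
R0=R.from_euler('xyz',[np.pi,0,1.882]); print('delta tool',R0.inv().apply((h-t)[0]*[1,1,0])*1000, R0.inv().apply((h[0]-d['p'])*[1,1,0])*1000)
s9=cv2.imread('pics/s9.png'); cv2.imwrite('pics/c10.png',cv2.resize(s9[140:270,370:480],None,fx=4.4,fy=4.4,interpolation=cv2.INTER_CUBIC))
E
```

```text
[(array([326.36633663, 209.11881188]), [3, 4, 17, 16, 202])]
hole [[ 0.45609274 -0.15539518  0.1185    ]] tip [[ 0.45134763 -0.15564556  0.179     ]] tcp [ 0.45200813 -0.15573513  0.29687967]
delta tool [-1.21462371e+00  4.59385039e+00  5.62584417e-16] [-9.27111471e-01  3.99250712e+00  4.88941106e-16]
```

View pics/c10.png

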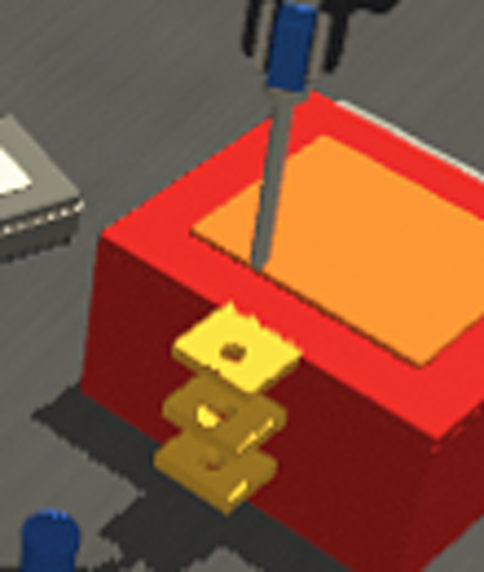

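Side crop: the foot is at (260,267) and the lid hole at (233,351), and the three lugs are aligned.

```bash
python3 - <<'E'
from h import *
c=manip.get_calibration('side')
t=onz(c,[(370+260/4.4,140+267/4.4)],.179)[0]; h=onz(c,[(370+233/4.4,140+351/4.4)],.1185)[0]
print(t,h,h-t); print(R.from_euler('xyz',[np.pi,0,1.882]).inv().apply((h-t)*[1,1,0])*1000)
E
```

```text
[ 0.44692969 -0.15739554  0.179     ] [ 0.45346546 -0.15836082  0.1185    ] [ 0.00653576 -0.00096528 -0.0605    ]
[-2.92019788e+00  5.92624782e+00  7.25756043e-16]
```

```bash
python3 - <<'E'
from h import *
c=manip.get_calibration('side'); t=np.array([.4469,-.1574,.179])
for z in(.111,.147): print('side vertical',z,(proj(c,t+[0,0,z])-[370,140])*4.4)
im=cv2.imread('pics/s9.png')[:,:,::-1].copy()
h=cv2.cvtColor(im,cv2.COLOR_RGB2HSV)[130:165,425:450]; m=cv2.inRange(h,np.array([100,120,40]),np.array([130,255,255])); k=np.argwhere(m)[:,::-1]+[425,130]; print(k.mean(0),(k.mean(0)-[370,140])*4.4,k.min(0),k.max(0)); print('exp grip mid',(proj(c,t+[0,0,.129])-[370,140])*4.4)
d=np.load('w9.npz'); c=dict(mtx=d['K'],distortion=d['D'],world_from_camera=d['T'])
tw=onz(c,[(320,230)],.179)[0]
print('wrist vertical',(proj(c,tw+[0,0,.08])-[190,0])*2.2,(proj(c,tw)-[190,0])*2.2)
cm=cv2.imread('pics/c9.png'); row=cm[560].astype(int).sum(1); print(row[240:340:4])
E
```

```text
side vertical 0.111 [[294.25780033  82.19201529]]
side vertical 0.147 [[306.33380788  16.33294526]]
[435.59649123 150.10526316] [288.6245614   44.46315789] [431 141] [441 160]
exp grip mid [[300.23178348  49.6516926 ]]
wrist vertical [[283.74702462 618.1665801 ]] [[286. 506.]]
[447 446 446 447 446 446 448 360 348 346 346 350 352 349 348 341 333 426
 443 443 442 438 438 438 438]
```

```bash
python3 -m creep '[{"gripper":0,"tx":-2,"ty":2.2,"tz":0,"ax":-0.025,"ay":0,"az":0},{"gripper":0,"tx":0,"ty":0,"tz":20,"ax":0,"ay":0,"az":0},{"gripper":0,"tx":0,"ty":0,"tz":20,"ax":0,"ay":0,"az":0},{"gripper":0,"tx":0,"ty":0,"tz":5,"ax":0,"ay":0,"az":0},{"gripper":0,"tx":0,"ty":0,"tz":0,"ax":0,"ay":0,"az":0},{"gripper":0,"tx":0,"ty":0,"tz":0,"ax":0,"ay":0,"az":0}]'
python3 - <<'E'
from h import *
s=st(); im,c=snap('wrist','w11.png'); p=s['position']; a,ca=snap('side','s11.png')
np.savez('w11.npz',T=c['world_from_camera'],K=c['mtx'],D=c['distortion'],p=p)
e=proj(c,[.4561,-.1554,.1185])[0]; print('hole exp',e,'tip exp',proj(c,p-[0,0,.118]))
x,y=e.astype(int); out=np.zeros((600,800,3),np.uint8)
A=cv2.resize(im[y-30:y+70,x-40:x+40],(480,600)); out[:,:480]=A
hs=proj(ca,[.4535,-.1584,.1185])[0].astype(int); print('side crop at',hs)
B=cv2.resize(a[hs[1]-70:hs[1]+30,hs[0]-20:hs[0]+33],(318,600)); out[:,482:]=B
cv2.imwrite('pics/c11.png',out[:,:,::-1]); print(x,y)
E
```

```text
time_s: 34.3
position: [0.4561, -0.1579, 0.253]
tcp_rot: [3.117, -0.0, 1.881]
wrist_force: [0.3, 0.9, -0.9]
grip_width: 0.0171
grip_force: 49.2
34.3 [ 0.4561 -0.1579  0.253 ] [ 3.117 -0.     1.881] q [-0.51  0.11 -0.16  1.29  0.02  0.75] F [ 0.3  0.9 -0.9] g 0.0171 49.2
hole exp [316.93075806 219.51397984] tip exp [[316.14959739 230.10680331]]
side crop at [422 219]
316 219
```

View pics/c11.png

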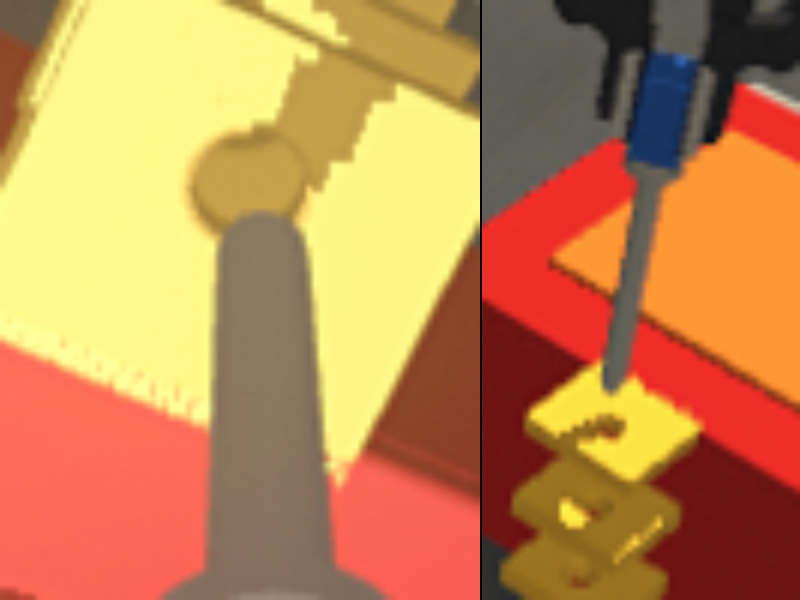

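The foot (263,222) is just short of the hole (248,185) in the wrist crop. The side crop shows the foot at (612,388) above the hole at (607,428). Last correction before going in.

```bash
python3 - <<'E'
from h import *
d=np.load('w11.npz'); c=dict(mtx=d['K'],distortion=d['D'],world_from_camera=d['T']); ca=manip.get_calibration('side')
W=lambda u,v:(316-40+u/6,219-30+v/6); S=lambda u,v:(402+(u-482)/6,149+v/6)
R0=R.from_euler('xyz',[np.pi,0,1.881]).inv()
zt=.135
for n,c_,t,h in(('w',c,W(263,222),W(248,185)),('s',ca,S(612,388),S(607,428))):
    t=onz(c_,[t],zt)[0]; h=onz(c_,[h],.1185)[0]; print(n,t.round(4),h.round(4),'tool',(R0.apply((h-t)*[1,1,0])*1000).round(1))
    if n=='w': q=proj(c_,t+[0,0,.07])[0]; print('vertical at', (q[0]-276)*6,(q[1]-189)*6)
    else:
        q=proj(c_,t+[0,0,.105])[0]; print('vertical at',(q[0]-402)*6+482,(q[1]-149)*6)
E
```

```text
w [ 0.4575 -0.1546  0.135 ] [ 0.4564 -0.1555  0.1185] tool [-0.6 -1.4 -0. ]
vertical at 280.4403162963904 471.53216704412523
s [ 0.4551 -0.1599  0.135 ] [ 0.4527 -0.1566  0.1185] tool [ 3.8 -1.2 -0. ]
vertical at 652.5226075559907 163.48637324223495
```

```bash
python3 -m creep '[{"gripper":0,"tx":1,"ty":-0.4,"tz":0,"ax":0.008,"ay":0,"az":0},{"gripper":0,"tx":0,"ty":0,"tz":5,"ax":0,"ay":0,"az":0},{"gripper":0,"tx":0,"ty":0,"tz":5,"ax":0,"ay":0,"az":0},{"gripper":0,"tx":0,"ty":0,"tz":4,"ax":0,"ay":0,"az":0},{"gripper":0,"tx":0,"ty":0,"tz":0,"ax":0,"ay":0,"az":0}]'; python3 -m creep '[{"gripper":0,"tx":0,"ty":0,"tz":2,"ax":0,"ay":0,"az":0},{"gripper":0,"tx":0,"ty":0,"tz":2,"ax":0,"ay":0,"az":0},{"gripper":0,"tx":0,"ty":0,"tz":2,"ax":0,"ay":0,"az":0},{"gripper":0,"tx":0,"ty":0,"tz":0,"ax":0,"ay":0,"az":0},{"gripper":0,"tx":0,"ty":0,"tz":0,"ax":0,"ay":0,"az":0}]'
```

```text
time_s: 34.9
position: [0.4548, -0.1566, 0.2371]
tcp_rot: [3.127, -0.002, 1.881]
wrist_force: [-0.8, -0.8, -0.5]
grip_width: 0.0177
grip_force: 49.3
time_s: 35.4
position: [0.4553, -0.1569, 0.2321]
tcp_rot: [3.126, -0.001, 1.881]
wrist_force: [0.6, -0.4, -0.3]
grip_width: 0.0172
grip_force: 49.3
```

```bash
python3 -m creep '[{"gripper":0,"tx":0,"ty":0,"tz":4,"ax":0,"ay":0,"az":0},{"gripper":0,"tx":0,"ty":0,"tz":4,"ax":0,"ay":0,"az":0},{"gripper":0,"tx":0,"ty":0,"tz":4,"ax":0,"ay":0,"az":0},{"gripper":0,"tx":0,"ty":0,"tz":0,"ax":0,"ay":0,"az":0},{"gripper":0,"tx":0,"ty":0,"tz":0,"ax":0,"ay":0,"az":0}]'; python3 -m creep '[{"gripper":0,"tx":0,"ty":0,"tz":4,"ax":0,"ay":0,"az":0},{"gripper":0,"tx":0,"ty":0,"tz":4,"ax":0,"ay":0,"az":0},{"gripper":0,"tx":0,"ty":0,"tz":4,"ax":0,"ay":0,"az":0},{"gripper":0,"tx":0,"ty":0,"tz":0,"ax":0,"ay":0,"az":0},{"gripper":0,"tx":0,"ty":0,"tz":0,"ax":0,"ay":0,"az":0}]'
```

```text
time_s: 35.9
position: [0.4555, -0.1567, 0.2199]
tcp_rot: [3.126, -0.002, 1.881]
wrist_force: [0.6, 1.1, -1.7]
grip_width: 0.0171
grip_force: 49.3
time_s: 36.4
position: [0.4556, -0.1567, 0.2079]
tcp_rot: [3.126, -0.002, 1.881]
wrist_force: [0.2, -1.0, 0.2]
grip_width: 0.0172
grip_force: 49.3
```

```bash
python3 -m creep '[{"gripper":0,"tx":0,"ty":0,"tz":4,"ax":0,"ay":0,"az":0},{"gripper":0,"tx":0,"ty":0,"tz":4,"ax":0,"ay":0,"az":0},{"gripper":0,"tx":0,"ty":0,"tz":4,"ax":0,"ay":0,"az":0},{"gripper":0,"tx":0,"ty":0,"tz":3,"ax":0,"ay":0,"az":0},{"gripper":0,"tx":0,"ty":0,"tz":0,"ax":0,"ay":0,"az":0},{"gripper":0,"tx":0,"ty":0,"tz":0,"ax":0,"ay":0,"az":0}]'; python3 -m creep '[{"gripper":0,"tx":0,"ty":0,"tz":2,"ax":0,"ay":0,"az":0},{"gripper":0,"tx":0,"ty":0,"tz":2,"ax":0,"ay":0,"az":0},{"gripper":0,"tx":0,"ty":0,"tz":0,"ax":0,"ay":0,"az":0},{"gripper":0,"tx":0,"ty":0,"tz":0,"ax":0,"ay":0,"az":0}]'
```

```text
time_s: 37.0
position: [0.4559, -0.1566, 0.193]
tcp_rot: [3.126, -0.001, 1.881]
wrist_force: [-0.0, -1.2, -0.9]
grip_width: 0.0169
grip_force: 49.3
time_s: 37.4
position: [0.456, -0.1566, 0.1891]
tcp_rot: [3.126, -0.001, 1.881]
wrist_force: [-0.3, 0.2, -1.2]
grip_width: 0.017
grip_force: 49.3
```

```bash
python3 -m creep '[{"gripper":0,"tx":0,"ty":-0.1,"tz":4,"ax":0,"ay":0,"az":0},{"gripper":0,"tx":0,"ty":-0.1,"tz":4,"ax":0,"ay":0,"az":0},{"gripper":0,"tx":0,"ty":-0.1,"tz":4,"ax":0,"ay":0,"az":0},{"gripper":0,"tx":0,"ty":-0.1,"tz":4,"ax":0,"ay":0,"az":0},{"gripper":0,"tx":0,"ty":-0.1,"tz":4,"ax":0,"ay":0,"az":0},{"gripper":0,"tx":0,"ty":-0.1,"tz":4,"ax":0,"ay":0,"az":0},{"gripper":0,"tx":0,"ty":0,"tz":0,"ax":0,"ay":0,"az":0}]'; python3 -m creep '[{"gripper":0,"tx":0,"ty":0,"tz":3,"ax":0,"ay":0,"az":0},{"gripper":0,"tx":0,"ty":0,"tz":3,"ax":0,"ay":0,"az":0},{"gripper":0,"tx":0,"ty":0,"tz":3,"ax":0,"ay":0,"az":0},{"gripper":0,"tx":0,"ty":0,"tz":0,"ax":0,"ay":0,"az":0},{"gripper":0,"tx":0,"ty":0,"tz":0,"ax":0,"ay":0,"az":0}]'
```

```text
time_s: 38.1
position: [0.4554, -0.1565, 0.1644]
tcp_rot: [3.127, -0.002, 1.881]
wrist_force: [0.0, -0.1, -1.9]
grip_width: 0.0168
grip_force: 49.3
time_s: 38.6
position: [0.4559, -0.1566, 0.1561]
tcp_rot: [3.126, -0.001, 1.881]
wrist_force: [-0.7, -1.3, -0.6]
grip_width: 0.0173
grip_force: 49.3
```

Foot at the lowest lug; continuing down until the collar lands.

```bash
python3 -m creep '[{"gripper":0,"tx":0,"ty":0,"tz":3,"ax":0,"ay":0,"az":0},{"gripper":0,"tx":0,"ty":0,"tz":3,"ax":0,"ay":0,"az":0},{"gripper":0,"tx":0,"ty":0,"tz":3,"ax":0,"ay":0,"az":0},{"gripper":0,"tx":0,"ty":0,"tz":0,"ax":0,"ay":0,"az":0},{"gripper":0,"tx":0,"ty":0,"tz":0,"ax":0,"ay":0,"az":0}]'; python3 -m creep '[{"gripper":0,"tx":0,"ty":0,"tz":3,"ax":0,"ay":0,"az":0},{"gripper":0,"tx":0,"ty":0,"tz":3,"ax":0,"ay":0,"az":0},{"gripper":0,"tx":0,"ty":0,"tz":3,"ax":0,"ay":0,"az":0},{"gripper":0,"tx":0,"ty":0,"tz":0,"ax":0,"ay":0,"az":0},{"gripper":0,"tx":0,"ty":0,"tz":0,"ax":0,"ay":0,"az":0}]'
```

```text
time_s: 39.1
position: [0.4559, -0.1565, 0.147]
tcp_rot: [3.126, -0.001, 1.881]
wrist_force: [0.5, -0.3, -1.6]
grip_width: 0.0171
grip_force: 49.3
time_s: 39.6
position: [0.4561, -0.1564, 0.138]
tcp_rot: [3.126, -0.002, 1.881]
wrist_force: [0.4, -0.2, -0.7]
grip_width: 0.0169
grip_force: 49.3
```

```bash
python3 -m creep '[{"gripper":0,"tx":0,"ty":0,"tz":2,"ax":0,"ay":0,"az":0},{"gripper":0,"tx":0,"ty":0,"tz":2,"ax":0,"ay":0,"az":0},{"gripper":0,"tx":0,"ty":0,"tz":1,"ax":0,"ay":0,"az":0},{"gripper":0,"tx":0,"ty":0,"tz":0,"ax":0,"ay":0,"az":0},{"gripper":0,"tx":0,"ty":0,"tz":0,"ax":0,"ay":0,"az":0}]'; python3 -m creep '[{"gripper":0,"tx":0,"ty":0,"tz":1,"ax":0,"ay":0,"az":0},{"gripper":0,"tx":0,"ty":0,"tz":0.6,"ax":0,"ay":0,"az":0},{"gripper":0,"tx":0,"ty":0,"tz":0,"ax":0,"ay":0,"az":0},{"gripper":0,"tx":0,"ty":0,"tz":0,"ax":0,"ay":0,"az":0}]'
```

```text
time_s: 40.1
position: [0.4563, -0.1565, 0.1331]
tcp_rot: [3.126, -0.001, 1.881]
wrist_force: [0.3, 0.7, -1.2]
grip_width: 0.0173
grip_force: 49.4
time_s: 40.5
position: [0.4564, -0.1565, 0.1328]
tcp_rot: [3.125, -0.0, 1.881]
wrist_force: [-2.9, 2.5, 8.3]
grip_width: 0.0172
grip_force: 50.7
```

```bash
python3 -m creep '[{"gripper":0.5,"tx":0,"ty":0,"tz":0,"ax":0,"ay":0,"az":0},{"gripper":0.5,"tx":0,"ty":0,"tz":0,"ax":0,"ay":0,"az":0},{"gripper":0.5,"tx":0,"ty":0,"tz":0,"ax":0,"ay":0,"az":0},{"gripper":0.5,"tx":0,"ty":0,"tz":0,"ax":0,"ay":0,"az":0},{"gripper":0.5,"tx":0,"ty":0,"tz":-20,"ax":0,"ay":0,"az":0},{"gripper":0.5,"tx":0,"ty":0,"tz":-40,"ax":0,"ay":0,"az":0},{"gripper":0.5,"tx":0,"ty":0,"tz":-50,"ax":0,"ay":0,"az":0},{"gripper":0.5,"tx":0,"ty":0,"tz":-50,"ax":0,"ay":0,"az":0}]' && python3 -m creep '[{"gripper":0.5,"tx":-50,"ty":0,"tz":0,"ax":0,"ay":0,"az":0},{"gripper":0.5,"tx":-50,"ty":0,"tz":0,"ax":0,"ay":0,"az":0},{"gripper":0.5,"tx":0,"ty":0,"tz":0,"ax":0,"ay":0,"az":0},{"gripper":0.5,"tx":0,"ty":0,"tz":0,"ax":0,"ay":0,"az":0}]'
python3 - <<'E'
from h import *
st(); im,c=snap('side','s12.png'); h=binp(-.118,0,0)
for b,t in blobs(im,[105,150,60],[125,255,255],60): print(b,t.tolist())
print('home grip mid exp',proj(c,h+[0,0,.1425]),'3mm high',proj(c,h+[0,0,.1525]))
im,c=snap('top','t12.png')
for b,t in blobs(im,[105,150,60],[125,255,255],60):
    if t[4]<700: print('top',b,t.tolist(),onz(c,[b],.1485).round(4),onz(c,[b],.096).round(4))
for b,t in blobs(im,[8,150,150],[20,255,255],80): print('or',b,t.tolist())
k=max(cv2.findContours(cv2.inRange(cv2.cvtColor(im,cv2.COLOR_RGB2HSV),np.array([50,120,80]),np.array([75,255,255])),0,1)[0],key=cv2.contourArea)
print(cv2.minAreaRect((onz(c,k.reshape(-1,2),.002)[:,:2]*1000).astype(np.float32)))
E
```

```text
time_s: 41.3
position: [0.4533, -0.1571, 0.2927]
tcp_rot: [3.127, -0.002, 1.881]
wrist_force: [1.7, -0.7, -0.2]
grip_width: 0.0428
grip_force: 0.0
time_s: 41.7
position: [0.4842, -0.2534, 0.2902]
tcp_rot: [3.127, -0.003, 1.879]
wrist_force: [-0.2, 0.5, 0.5]
grip_width: 0.0425
grip_force: 0.0
41.7 [ 0.4842 -0.2534  0.2902] [ 3.127e+00 -3.000e-03  1.879e+00] q [-0.64  0.24  0.09  1.42  0.01  0.63] F [-0.2  0.5  0.5] g 0.0425 0.0
[343.1  94.2] [325, 86, 38, 18, 287]
[269.1 170.2] [225, 144, 91, 54, 2260]
[423.4 210.5] [419, 203, 10, 17, 122]
[310.3 266.7] [293, 250, 33, 36, 329]
[ 91.1 290.6] [30, 252, 112, 69, 1315]
[380.7 265.2] [375, 256, 13, 20, 216]
[417.1 286.9] [410, 278, 15, 20, 227]
[396.5 322. ] [389, 312, 16, 21, 262]
home grip mid exp [[424.34357645 212.26838176]] 3mm high [[424.96104692 208.87813779]]
top [167.4 110.3] [121, 99, 89, 23, 590] [[0.8642 0.3352 0.1485]] [[0.8896 0.3564 0.096 ]]
top [289.2 250.5] [263, 245, 53, 12, 332] [[0.5705 0.0885 0.1485]] [[0.5774 0.0943 0.096 ]]
top [366.3 291. ] [360, 285, 14, 13, 147] [[ 0.4907 -0.0547  0.1485]] [[ 0.4926 -0.0579  0.096 ]]
top [365.4 339.1] [359, 332, 14, 15, 155] [[ 0.4028 -0.05    0.1485]] [[ 0.3992 -0.053   0.096 ]]
top [314.2 348.1] [307, 341, 15, 15, 166] [[0.3885 0.0444 0.1485]] [[0.3841 0.0474 0.096 ]]
or [484.8 310.5] [447, 274, 66, 86, 3251]
or [416.2 305.9] [403, 296, 32, 28, 304]
((580.56005859375, 91.73947143554688), (198.37156677246094, 159.19163513183594), 7.1781511306762695)
```

```bash
python3 - <<'E'
from h import *
c=manip.get_calibration('side')
def box(P,yaw,z0):
    q=[[P[0]+dx*np.cos(yaw)-dy*np.sin(yaw),P[1]+dx*np.sin(yaw)+dy*np.cos(yaw),z0+z] for dx in(-.009,.009) for dy in(-.009,.009) for z in(.111,.147)]
    u=proj(c,q); return u.min(0).round(1),u.max(0).round(1)
print('holder pred',box((.4748,.290),.306,.005),'obs x277-290 y333-353')
h=binp(-.118,0,0)
for f in(.0135,.0185,.0235): print(f,box(h,.306,f),'obs x419-429 y203-220')
# shaft between lid and collar? collar pixel check
im=cv2.imread('pics/s12.png')[:,:,::-1]; u,v=423,0
for y in range(216,232,1): print(y,im[y,422].tolist(),im[y,424].tolist())
E
```

```text
holder pred (array([275.3, 332.4]), array([290. , 354.9])) obs x277-290 y333-353
0.0135 (array([418.4, 202.7]), array([430.4, 221.8])) obs x419-429 y203-220
0.0185 (array([418.7, 200.9]), array([430.7, 220.2])) obs x419-429 y203-220
0.0235 (array([419. , 199.2]), array([431. , 218.5])) obs x419-429 y203-220
216 [25, 53, 96] [23, 52, 97]
217 [23, 52, 96] [23, 53, 97]
218 [21, 52, 98] [20, 50, 96]
219 [60, 71, 100] [24, 52, 94]
220 [105, 99, 85] [61, 70, 87]
221 [97, 95, 86] [94, 92, 85]
222 [114, 98, 75] [194, 158, 81]
223 [154, 113, 29] [255, 241, 69]
224 [221, 172, 48] [254, 233, 69]
225 [255, 234, 69] [253, 232, 69]
226 [233, 188, 54] [255, 234, 69]
227 [136, 100, 28] [252, 221, 63]
228 [133, 98, 30] [170, 129, 37]
229 [120, 97, 57] [133, 98, 27]
230 [99, 93, 79] [143, 106, 31]
231 [106, 94, 64] [155, 117, 34]
```

The pin is home, the tray is centred, and no strays are left on the bench. Handing in.

```bash
python3 -c "
from cell import manip
print(manip.finish_job())"
```

```text
the job is handed in; nothing more can be done
None
```

I handed the job in after 42 s of robot time: all four pots are in the bin, the lid is shut, the pin is down through all three lugs, and the empty tray stands on its mat. The final state was checked in the camera images and by contact force, but the hand-in gave no verdict.

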